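# Reload the mirror-blank feeder, pin its concealed interlock and set it to run

## Robot

A 6-joint arm with a two-finger parallel gripper is mounted at the origin on a cart in front of the work surface, level with it; the furniture and walls round the work are solid. World frame = base frame: x ahead of the robot, y to its left, z up, the work surface at z = 0. Lengths are in m, angles in rad, forces in N, time in s.
With the tool pointing down it reaches from about 0.275 to 0.725 m from the base axis. Payload 5.6 kg.
Tool frame: the origin (TCP) lies on the centre line of the jaws, within the pads' length; the fingertips stand 8 mm ahead of it and the grasp point (between the pads) lies 11 mm behind it (env.finger_overhang is the distance from the TCP to the fingertips, in m); x points along the fingers, y is the direction in which the jaws open and shut, and the axes are right-handed (so a half turn about x gives the same grasp; the last joint's range is limited). The gripper opens to 85 mm and grips with 20 to 120 N. Pads are 22 mm wide; open, the fingers measure 114 mm over their backs; the gripper's body (76 mm by 85 mm) begins 54 mm behind the grasp point. The pads swing forward as they close: fully open they stand 13 mm farther back than shut.
Start: joints at [0.285, 0.255, 0.108, 0, -1.424, -0.285], TCP at [0.55, 0, 0.202] pointing down, gripper open.
Joint ranges: [-2.95, 2.95], [-1.21, 1.97], [-1.09, 1.5], [-2.87, 1.71], [-2.94, -0.07], [-3.05, 3.05]. Speed limits (rad/s): [2.57, 2.57, 3.14, 3.14, 3.14, 3.14].

## Interface

Orientations are given as a unit quaternion [w, x, y, z].
In Python, from workcell import env gives the robot as it stands. The module is installed in compiled form; this text tells all that it offers.
- The arm moves only by the shell command python3 -m pendant 'ROWS' [FORCE]. ROWS is JSON, a list of rows, each a list of 3 entries, a list of its own where there are three numbers: the turn, a rotation vector about the tool's x, y, z in rad, then the shift along the tool's x, y, z in mm, then the closure in counts, from 0 (fully open) to 255 (shut). A call has 1 to 10 rows; each row is the pose to reach, as a shift and turn from the pose measured when the call began, along the tool's axes at that moment; what a row does not reach only later rows make up. A row lasts 1/8 s, in which the tool goes at most 62.5 mm and 10.7 degrees, less where a joint would pass 70% of its speed; a pose out of reach is approached as far as the arm can. A call with a gripper value outside its range is refused whole. The fingers move at their own pace and stop on an object; FORCE is the grip in N (left out, the last holds). Time passes only in rows, so rows that repeat a pose let the fingers close. It gives the time, the measured TCP pose, the force and the opening at its end, in the units of the state.
- env.read_state(): the state, without advancing time (a new reading comes with each control period).
- env.read_camera(name): name is "scene" or "side" or "wrist"; returns the picture (480x640x3 uint8, red, green, blue); there is no depth.
- env.camera_info(name): a dict with "camera_matrix" (3x3 intrinsics, pixels), "k1" (the pictures are not rectified: a ray, as slopes to the right and down, at radius r is drawn at 1 + k1 r^2 times it, then the intrinsics apply), "pose" (4x4, takes a point from camera to world coordinates). Camera axes: x right, y down, z forward; pixel columns grow to the right and rows downward; lengths in m; the calibration is good to about 2 mm. A picture is of the moment at which its call begins: read the wrist's pose just before it. camera_info takes no time and is no camera call; for the wrist camera it gives the pose at the moment of the call.
- env.sign_off(): hands the job in, once; it reports no verdict.
The state is a dict: "time_s": time; "joints": joint angles; "joint_velocities": joint speeds; "joint_efforts": joint torques, N m; "eef_pos": TCP position; "tcp_rot": TCP orientation; "contact_force": force on the tool from outside, world axes, zero at the start; "wrist_torque": the same for the moment, N m; "gripper_width": finger opening in m.
Only numpy, scipy, OpenCV 4.12 (cv2) and the standard library are available. Lean on these libraries where they do the work, as an engineer would, in place of code of your own. Each camera call takes 0.05 s, during which the arm holds its last target. There are 200 camera calls.

## Task

Reload the mirror-blank feeder: first turn the selector on top fully anticlockwise to its stop, then put every loose mirror blank, one after another, into the magazine and press each down against the spring until it snaps in under the two catches. Then take the interlock pin, slide its tip along inside the slot at the back of the feeder until you feel the concealed hole, and push it fully home so that its flange meets the back face. Last, turn the selector clockwise until its pointer lines up with the white mark on the dial, and let go of everything.

Things in the scene. Friction and masses are not known exactly. Their poses are not given: they have to be found in the camera images.
- feeder: Feeder, fixed to the table: base (10 mm thick, x -37..+30, y -150..+66 mm) with a grey lock housing (x -30..+30, y -62..+62, top at z 70 mm) and a stack magazine on the -y side. Origin: on the table under the centre of the lock housing; x points out of the back face (roughly away from the robot), y left, z up. Place and yaw (within 0.2 rad) vary.
- magazine (a point): Magazine axis (feeder x 0, y -108 mm) at the undersides of the two catches, 68 mm above the table; axes as feeder's. Four upright 8 mm posts, round-topped (at x +-20, y +-23.5 mm from here, tops 16 mm above here), guide a blank with 1.7 mm play. The +x and -x sides are open 39 mm wide from the base up: lower a blank with fingers that close along feeder x.
- pawl_l (a joint): Outward travel, 0 to 7 mm (in m), of the brass spring catch on the magazine's +y side; an equal one is on the -y side. 20 mm wide in x, 11 mm high, steep sloping top, overhangs a blank's edge by 3.5 mm. A blank laid between the posts rests on the catches, its underside 9 mm above point magazine. Pressed on its middle with closed fingertips (about 8 to 15 N) it passes them and snaps under.
- follower (a joint): Travel of the sprung follower under the stack, m: 0 (top face level with point magazine) to 0.044 (down). Each snapped-in blank holds it 10 mm lower; a blank snaps in and stays when its upper face has been pressed 1 to 3 mm below point magazine. Spring about 2 N at first, 7 N when full.
- blank_1: Bare metal mirror blank: a plain disc, diameter 50 mm, 10 mm thick, 55 g, lying flat. Origin: centre of its underside, z up. Three or four blanks are present in a run; an absent one has no pose.
- blank_2: Bare metal mirror blank: a plain disc, diameter 50 mm, 10 mm thick, 55 g, lying flat. Origin: centre of its underside, z up. Three or four blanks are present in a run; an absent one has no pose.
- blank_3: Bare metal mirror blank: a plain disc, diameter 50 mm, 10 mm thick, 55 g, lying flat. Origin: centre of its underside, z up. Three or four blanks are present in a run; an absent one has no pose.
- blank_4: Bare metal mirror blank: a plain disc, diameter 50 mm, 10 mm thick, 55 g, lying flat. Origin: centre of its underside, z up. Three or four blanks are present in a run; an absent one has no pose.
- pin: Interlock pin, loose, 100 g, 110 mm long: black grip 40 x 22 x 26 mm (x, y, z), 10 mm round shaft along -x, 26 mm square flange on it. Origin: centre of the grip's underside; shaft axis 13 mm above it, along x; the flange's face towards the tip at x -52 mm, tip at x -90 mm. At the start it lies flat, tip roughly to the robot (yaw within 0.3 rad of 0). Grasp the grip across y.
- pin_tip (a point): The very tip of the pin's round nose (radius 5 mm); axes as the pin's. Home in the feeder, the pin's x axis runs along the feeder's x, and the tip is 38 mm inside the back face, when the flange meets that face.
- slot (a point): Centre of the level slot in the feeder's back face, on the face (feeder x 30 mm), 42 mm above the table; axes as feeder's, x straight out. Slot 50 mm wide (y), 12 mm high, upper and lower lips rounded to 5 mm. Above it a hood 72 mm wide stands out 15 mm, its underside 18 mm above this point.
- hidden_face (a point): Middle of the hidden steel face, 10 mm inside the slot's mouth; axes as feeder's. The face has one hole, 13.5 mm wide in y and as high as the slot, ending 44 mm inside the back face. Its centre lies anywhere within 16 mm either side (y) of this point, varies from start to start, is not reported and cannot be seen: feel for it with the tip.
- selector (a joint): Angle of the selector on top of the lock housing, rad; it grows clockwise seen from above, from 0 at the anticlockwise stop (pointer straight to the feeder's front, -x) to 1.9; friction (0.04 N m) holds it where it is left. It starts between 0.5 and 1.2.
- selector_grip (a point): Selector: round black skirt with a grey upright bar grip 35 mm long (along x), 10 mm thick, from 83 to 107 mm above the table. This point lies on its axis, 95 mm above the table. The x axis turns with the selector; the white pointer line is on the bar's -x end.
- dial: Round black dial plate, 56 mm across, fixed under the selector, 70 mm above the table, with one white mark at its -x edge. Origin: centre of its underside. The mark's direction varies, 0.8 to 1.4 rad clockwise of the selector's stop. The selector is set when its x axis and the dial's x axis agree.
There are look-alikes about, which are no part of the job. Leave any purple look-alike of the pin alone.

How it is judged:
On the way, in this order (a step that is already met when the one before it is completed fails the run):
1. the selector is turned anticlockwise to its stop (value of joint selector below 0.1 rad), for 0.2 s.
2. every blank is in the magazine, snapped in under the catches (horizontal distance between each of blank_1, blank_2, blank_3, blank_4 and magazine below 0.004 m and z of blank_1 in the frame of magazine between -0.054 and -0.0085 m and angle between each of blank_1, blank_2, blank_3, blank_4's own z axis and vertical below 0.12 rad and z of blank_2 in the frame of magazine between -0.054 and -0.0085 m and z of blank_3 in the frame of magazine between -0.054 and -0.0085 m and z of blank_4 in the frame of magazine between -0.054 and -0.0085 m), for 0.2 s.
3. the interlock pin is home in the concealed hole (x of pin_tip in the frame of slot below -0.032 m and y of pin_tip in the frame of slot between -0.03 and 0.03 m and z of pin_tip in the frame of slot between -0.009 and 0.009 m and angle between the x axis of pin and the x axis of feeder, either way round below 0.25 rad), for 0.2 s.
4. the selector points to the white mark (angle between the x axis of selector_grip and the x axis of dial, either way round below 0.12 rad), for 0.2 s.
At the end, for the whole second after the job is handed in: Every blank lies flat in the magazine, within 4 mm of its axis, upper face at most 1.5 mm above the catches' undersides; the pin's tip is at least 32 mm (of 38) inside the back face, pin at rest and within 0.25 rad of square; selector within 0.12 rad of the mark; robot touches nothing (all of step 2 and all of step 3 and angle between the x axis of selector_grip and the x axis of dial, either way round below 0.12 rad and linear speed of pin below 0.02 m/s).
Of blank_1, blank_2, blank_3, blank_4 only 3 to 4 are there at a start; the rules pass over those that are not, and their reading is None.
At some moment in a run one of blank_1, blank_2, blank_3, blank_4, pin may be knocked a few centimetres aside while the robot is not near it.
Once in a run the grip may slacken for a moment while it holds something.
It also fails if it takes over 192 s, if anything falls off the work surface, if the arm or the gripper's body presses on something with over 40 N, if the wrist force passes 120 N, or if a joint passes its speed limit or range.

## Working session

There is one attempt and no reset: what is moved stays moved. The work goes in short steps, Python scripts to look and compute and a shell command to move; the robot and the scene stay as the last step left them, time stands still between calls to the robot, and variables do not carry over. Pictures are saved under pics/ and viewed, about 12 in all and at most 16, crops included, and the job is handed in when it is done.

```bash
mkdir -p pics; cat > h.py <<'E'
import numpy as np, cv2, sys
from workcell import env
from scipy.spatial.transform import Rotation as R
def rays(cam,px,info=None):
    i=info or env.camera_info(cam);K=np.array(i["camera_matrix"]);P=np.array(i["pose"]);k=i["k1"]
    d=(np.atleast_2d(px).astype(float)-K[:2,2])/[K[0,0],K[1,1]]
    u=d.copy()
    for _ in range(20): u=d/(1+k*(u**2).sum(1,keepdims=True))
    return P[:3,3],np.c_[u,np.ones(len(u))]@P[:3,:3].T
def onz(cam,px,z,info=None):
    o,d=rays(cam,px,info);return o+d*((z-o[2])/d[:,2:])
def proj(cam,pts,info=None):
    i=info or env.camera_info(cam);K=np.array(i["camera_matrix"]);P=np.array(i["pose"])
    q=(np.atleast_2d(pts)-P[:3,3])@P[:3,:3];u=q[:,:2]/q[:,2:];u=u*(1+i["k1"]*(u**2).sum(1,keepdims=True))
    return u*[K[0,0],K[1,1]]+K[:2,2]
def grab(cam,name):
    i=env.camera_info(cam);im=env.read_camera(cam);cv2.imwrite(f"pics/{name}.png",im[:,:,::-1]);return im,i
def Rt(): 
    s=env.read_state();q=np.array(s["tcp_rot"]);return R.from_quat(q[[1,2,3,0]]).as_matrix(),np.array(s["eef_pos"]),s
def go(p,jaw=None,down=True):
    """print rotvec(tool) and shift mm to reach TCP p, tool down with jaw axis yaw `jaw` (world, mod pi)"""
    M,e,s=Rt();print("t",s["time_s"],"tcp",e.round(4),"w",round(s["gripper_width"],4),"F",np.round(s["contact_force"],1))
    print("shift",((np.array(p)-e)@M*1000).round(1),end=" ")
    if jaw is not None:
        best=None
        for k in(0,np.pi):
            y=np.array([np.cos(jaw+k),np.sin(jaw+k),0]);x=np.array([0,0,-1.]);T=np.c_[x,y,np.cross(x,y)]
            v=R.from_matrix(M.T@T).as_rotvec()
            if best is None or np.linalg.norm(v)<np.linalg.norm(best):best=v
        print("turn",best.round(3),end="")
    print()
E
python3 - <<'E'
from h import *
for c in("scene","side","wrist"):
    im,i=grab(c,c+"0");print(c,np.round(i["pose"],3).tolist(),np.array(i["camera_matrix"])[0,0],i["k1"])
M,e,s=Rt();print(M.round(3),e,s["time_s"],env.finger_overhang)
E
```

```text
scene [[-0.744, -0.408, 0.529, 0.041], [-0.667, 0.431, -0.607, 0.619], [0.02, -0.805, -0.593, 0.653], [0.0, 0.0, 0.0, 1.0]] 536.9535832432921 -0.06354059370859816
side [[-0.936, -0.147, 0.321, 0.273], [-0.352, 0.329, -0.876, 0.812], [0.023, -0.933, -0.36, 0.403], [0.0, 0.0, 0.0, 1.0]] 442.4629519625796 -0.10182727916268151
wrist [[-1.0, 0.0, 0.0, 0.55], [0.0, 0.966, 0.26, -0.065], [-0.0, 0.26, -0.966, 0.372], [0.0, 0.0, 0.0, 1.0]] 396.8056361983551 -0.042296168065314325
[[-0.001 -1.     0.   ]
 [-0.     0.     1.   ]
 [-1.     0.001 -0.   ]] [5.49600599e-01 7.94924231e-06 2.01234282e-01] 0.15 0.008
```

View pics/scene0.png

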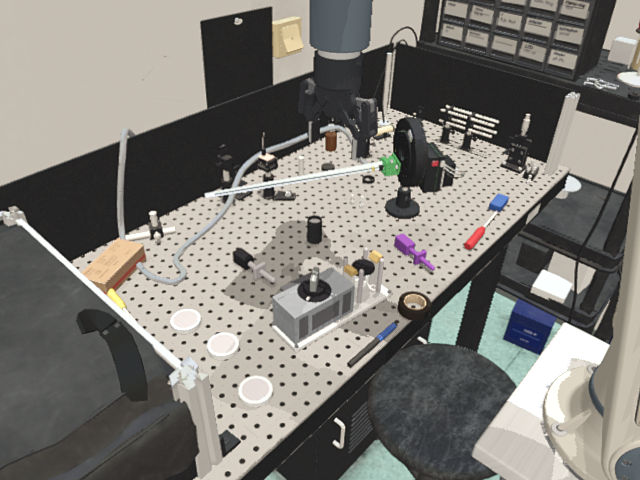

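View pics/side0.png

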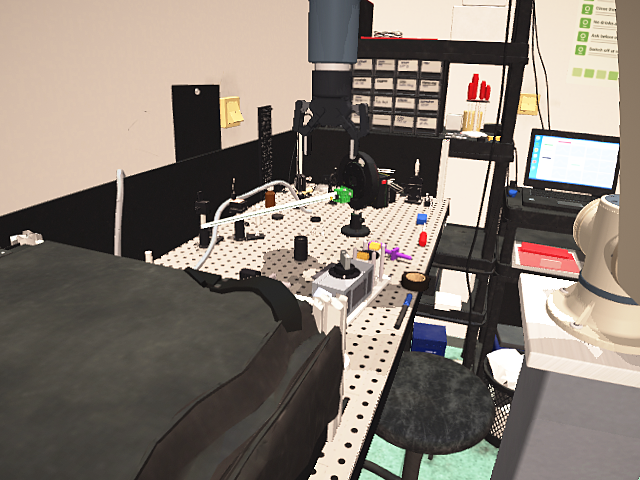

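View pics/wrist0.png

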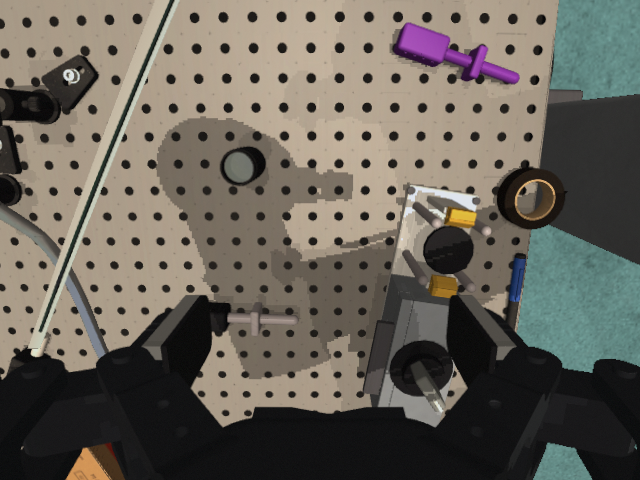

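```bash
python3 - <<'E'
from h import *
print("blanks z10",onz("scene",[[185,320],[222,345],[255,390]],.01).round(3).tolist())
print("pin wrist z13",onz("wrist",[[218,317],[297,320]],.013).round(3).tolist())
print("sel z107/83",onz("wrist",[[420,368]],.083).round(3).tolist())
print("catches z75",onz("wrist",[[460,216],[443,287]],.077).round(3).tolist())
print("foll z68",onz("wrist",[[448,250]],.068).round(3).tolist())
print("base corners z10",onz("wrist",[[408,184],[480,194]],.01).round(3).tolist())
print("purple, tape",onz("wrist",[[425,45],[530,197]],.013).round(3).tolist())
a=cv2.imread("pics/scene0.png")[260:420,150:450];a=cv2.resize(a,None,fx=2.6,fy=2.6,interpolation=2);cv2.imwrite("pics/c1.png",a)
E
```

```text
blanks z10 [[0.617, 0.288, 0.01], [0.529, 0.282, 0.01], [0.428, 0.306, 0.01]]
pin wrist z13 [[0.66, 0.115, 0.013], [0.582, 0.118, 0.013]]
sel z107/83 [[0.474, 0.127, 0.083]]
catches z75 [[0.45, -0.002, 0.077], [0.459, 0.057, 0.077]]
foll z68 [[0.454, 0.028, 0.068]]
base corners z10 [[0.478, -0.017, 0.01], [0.41, -0.008, 0.01]]
purple, tape [[0.469, -0.134, 0.013], [0.364, -0.006, 0.013]]
```

View pics/c1.png

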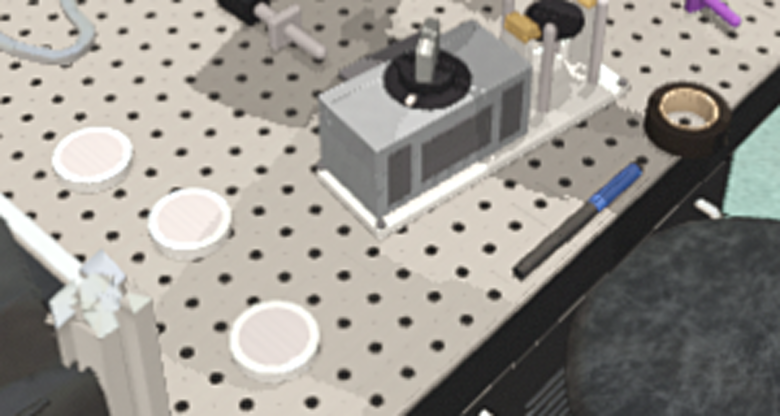

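Scene reading: blank candidates at scene (185,320), (222,345), (255,390). These are three plain discs; the tape roll (413,305) and the black follower (363,266) are not blanks. The pin is the black-grip one at scene (245,262); the purple one at (405,243) is to be left alone. Next I centre the wrist camera over the feeder.

```bash
python3 -m pendant '[[[0,0,0],[-25,45,30],0],[[0,0,0],[-50,90,60],0],[[0,0,0],[-50,90,60],0],[[0,0,0],[-50,90,60],0]]' 30
python3 - <<'E'
from h import *
im,i=grab("wrist","w1");np.save("w1.npy",np.array([i["pose"]]));import pickle;pickle.dump(i,open("w1.pkl","wb"))
E
```

```text
time_s: 0.65
eef_pos: [0.4595, 0.0602, 0.2511]
tcp_rot: [0.499, -0.5, 0.5, 0.501]
contact_force: [1.1, -0.0, -0.6]
gripper_width: 0.0857
```

View pics/w1.png

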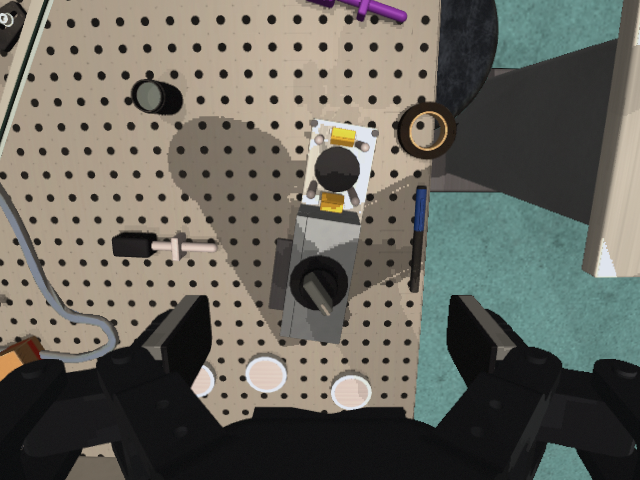

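```bash
python3 - <<'E'
from h import *;import pickle
i=pickle.load(open("w1.pkl","rb"));im=cv2.imread("pics/w1.png")
hsv=cv2.cvtColor(im,cv2.COLOR_BGR2HSV)
br=cv2.inRange(hsv,(20,150,120),(32,255,255));br[:,:300]=0;br[:110]=0;br[230:]=0
n,l,st,c=cv2.connectedComponentsWithStats(br)
for k in range(1,n):
    if st[k,4]>40:print("brass",st[k],c[k].round(1),onz("w",[c[k]],.075,i).round(4))
g=cv2.cvtColor(im,cv2.COLOR_BGR2GRAY)
def ell(box,thr):
    x0,y0,x1,y1=box;m=(g[y0:y1,x0:x1]<thr).astype(np.uint8)
    cs,_=cv2.findContours(m,0,2);cc=max(cs,key=cv2.contourArea)+[[x0,y0]];return cv2.fitEllipse(cc),cv2.fitEllipse(cv2.convexHull(cc))
for nm,b,z in(("foll",(305,140,370,196),.068),("dial",(280,245,360,320),.073)):
    for e in ell(b,50):print(nm,np.round(e[0]+e[1],1),onz("w",[e[0]],z,i).round(4))
w=cv2.inRange(hsv,(0,0,205),(180,45,255));w[:330]=0
n,l,st,c=cv2.connectedComponentsWithStats(w)
for k in range(1,n):
    if st[k,4]>150:print("white",st[k],c[k].round(1),onz("w",[c[k]],.01,i).round(4))
print("base",onz("w",[[312,121],[378,129]],.01,i).round(4))
a=cv2.resize(im[100:345,265:385],None,fx=2.4,fy=2.4,interpolation=2)
b=cv2.resize(im[245:325,280:360],None,fx=6,fy=6,interpolation=2)
o=np.zeros((588,800,3),np.uint8);o[:588,:288]=a;o[:480,300:780]=b;cv2.imwrite("pics/c2.png",o)
E
```

```text
brass [331 128  24  15 264] [342.8 134.7] [[ 0.448  -0.0007  0.075 ]]
brass [320 205  23   8  97] [333.2 208.9] [[0.4559 0.0634 0.075 ]]
foll [336.5 180.2  19.9  43.1] [[0.453  0.0388 0.068 ]]
foll [335.8 178.1  24.8  42.8] [[0.4536 0.0369 0.068 ]]
dial [320.  281.5  50.5  55.4] [[0.4681 0.1333 0.073 ]]
dial [318.5 282.5  54.5  57.9] [[0.4695 0.1342 0.073 ]]
white [ 246  357   40   35 1114] [265.5 374.3] [[0.5352 0.2771 0.01  ]]
white [192 366  22  31 439] [203.3 382. ] [[0.6111 0.2885 0.01  ]]
white [331 376  41  34 940] [349.2 392.7] [[0.4349 0.3026 0.01  ]]
base [[ 0.4767 -0.0132  0.01  ]
 [ 0.4104 -0.0055  0.01  ]]
```

View pics/c2.png

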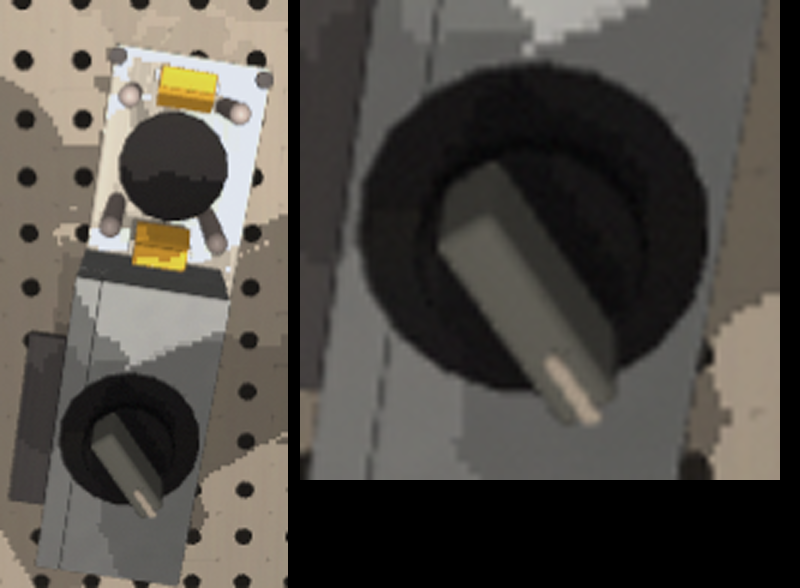

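```bash
python3 - <<'E'
from h import *;import pickle
i=pickle.load(open("w1.pkl","rb"))
p=onz("w",[[319.2,139.6],[365,146.7],[311.7,195.8],[355.4,201.3]],.083,i);print(p.round(4),p.mean(0).round(4))
print("yaws",[round(float(np.arctan2(d[1],d[0])),3) for d in(p[0]-p[1],p[2]-p[3])],[round(float(np.arctan2(-d[0],d[1])),3) for d in(p[2]-p[0],p[3]-p[1])])
d=onz("w",[318.5,282.5],.073,i)[0];v=d-p.mean(0);print("dial",d.round(4),"dist",np.linalg.norm(v[:2]),"yaw",np.arctan2(-v[0],v[1]))
m=onz("scene",[308.1,298.5],.073)[0];print("mark",m.round(4),m-d)
b=onz("w",[[280+(470-300)/6,245+225/6],[280+(575-300)/6,245+420/6]],.107,i);print("bar",b.round(4),b[1]-b[0],"centre",b.mean(0))
# scene dial ellipse
im=cv2.imread("pics/scene0.png");g=cv2.cvtColor(im,6)[272:308,292:338]
cs,_=cv2.findContours((g<45).astype(np.uint8),0,2);c=max(cs,key=cv2.contourArea)+[[292,272]];e=cv2.fitEllipse(cv2.convexHull(c));print(e,onz("scene",[e[0]],.073))
o=cv2.resize(im[262:312,285:345],None,fx=8,fy=8,interpolation=2);cv2.imwrite("pics/c3.png",o)
E
```

```text
[[0.4679 0.0032 0.083 ]
 [0.4296 0.0089 0.083 ]
 [0.4746 0.0504 0.083 ]
 [0.4368 0.0552 0.083 ]] [0.4522 0.0294 0.083 ]
yaws [-0.149, -0.126] [-0.141, -0.155]
dial [0.4695 0.1342 0.073 ] dist 0.10625077356366967 yaw -0.16315183669939246
mark [0.4576 0.16   0.073 ] [-1.18608542e-02  2.57781814e-02 -5.55111512e-17]
bar [[0.4772 0.1207 0.107 ]
 [0.4624 0.1509 0.107 ]] [-0.014814    0.03027111  0.        ] centre [0.46978134 0.13579282 0.107     ]
((314.11297607421875, 289.48406982421875), (19.351566314697266, 32.52156448364258), 87.68780517578125) [[0.46485915 0.13796393 0.073     ]]
```

View pics/c3.png

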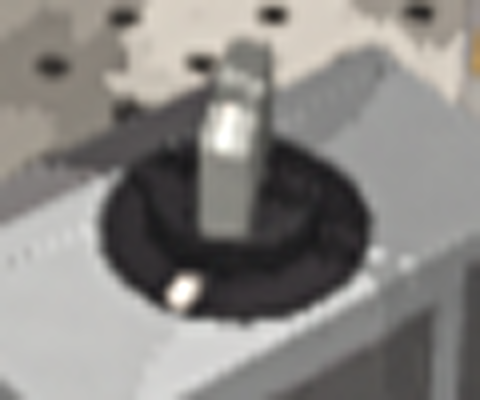

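Dial mark is at scene (308,298), and the pointer end is at wrist (325,309). Feeder yaw ≈ -0.15, selector ≈ (0.469, 0.135), magazine ≈ (0.453, 0.028), selector ≈ 0.97 rad. I move over the selector and grip the bar.

```bash
python3 -m pendant '[[[-0.15,0,0],[40,-5,40],100],[[-0.3,0,0],[80,-10,75],150],[[-0.45,0,0],[115,-10,75],150],[[-0.45,0,0],[156,-10,75],150],[[-0.45,0,0],[156,-10,75],255],[[-0.45,0,0],[156,-10,75],255],[[-0.45,0,0],[156,-10,75],255]]' 30
python3 -c "
from h import *
go([.469,.135,.095],.455)"
```

```text
time_s: 1.58
eef_pos: [0.4705, 0.1351, 0.0962]
tcp_rot: [0.376, -0.599, 0.376, 0.599]
contact_force: [-0.0, 0.1, -0.5]
gripper_width: -0.0001
t 1.575 tcp [0.4705 0.1351 0.0962] w -0.0001 F [-0.   0.1 -0.5]
shift [1.2 1.4 0.5] turn [-0.006  0.001  0.   ]
```

```bash
python3 - <<'E'
from h import *
im,i=grab("wrist","w2");M,e,s=Rt();print(M.round(2));print(proj("w",[[.469,.135,.107],e],i))
a,_=grab("scene","s2");cv2.imwrite("pics/c4.png",np.hstack([im[:,:,::-1][200:,150:500],cv2.resize(a[200:340,250:400,::-1],(300,280))]))
E
```

```text
[[-0.   -0.9  -0.43]
 [ 0.   -0.43  0.9 ]
 [-1.   -0.    0.  ]]
[[333.19024683 287.4714083 ]
 [330.32658104 277.40151032]]
```

View pics/c4.png

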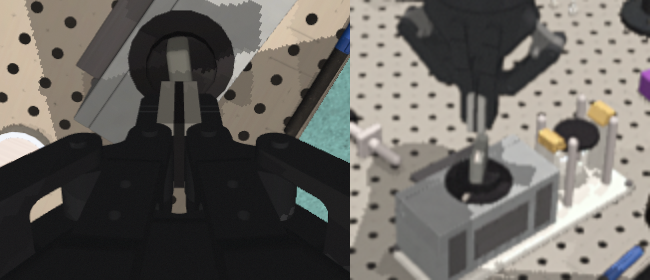

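```bash
python3 - <<'E'
from h import *
M,e,s=Rt()
print("scene tip,tcp,selTop,selbase",proj("scene",[e+[0,0,-.008],e,[.469,.135,.107],[.469,.135,.083]]).round(1).tolist())
print("wrist",proj("wrist",[e+[0,0,-.008],e,[.469,.135,.107],[.469,.135,.083],[.469,.135,.073]]).round(1).tolist())
im=cv2.imread("pics/s2.png");w=cv2.imread("pics/w2.png")
cv2.imwrite("pics/c5.png",np.hstack([cv2.resize(im[220:310,275:355],None,fx=5,fy=5,interpolation=2),cv2.resize(w[200:340,265:395],(400,450),interpolation=2)]))
E
```

```text
scene tip,tcp,selTop,selbase [[313.1, 280.2], [313.1, 276.4], [313.8, 271.2], [313.5, 282.7]]
wrist [[329.9, 271.3], [329.9, 277.3], [332.2, 287.4], [331.8, 268.5], [331.7, 261.9]]
```

View pics/c5.png

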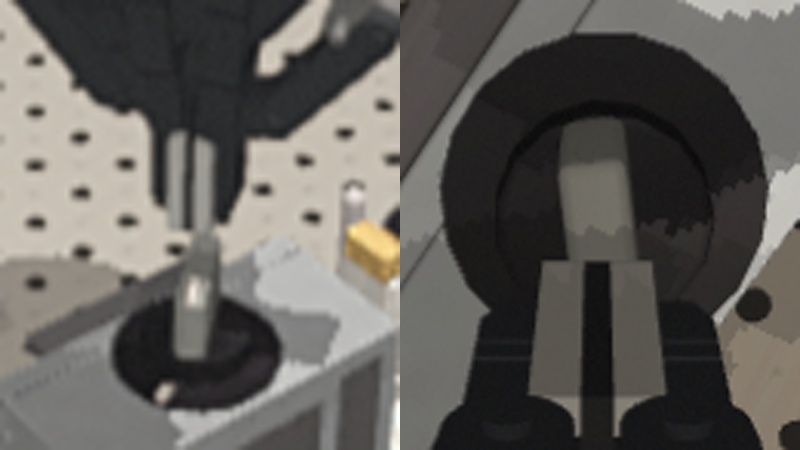

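```bash
python3 - <<'E'
from h import *
M,e,s=Rt();print(s["time_s"],e,s["gripper_width"],s["contact_force"])
o1,d1=rays("scene",[313.3,265.6]);o2,d2=rays("wrist",[329,281.5])
A=np.c_[d1[0],-d2[0]];t=np.linalg.lstsq(A,o2-o1,rcond=None)[0];print("tri",o1+t[0]*d1[0],o2+t[1]*d2[0])
print("start scene TCP proj",proj("scene",[[.55,0,.202],[.55,0,.194],[.592,0,.207]]))
a,i=grab("side","sd2");print(proj("side",[e,e-[0,0,.008],[.469,.135,.107]]))
im=cv2.imread("pics/scene0.png")
cv2.imwrite("pics/c6.png",np.hstack([cv2.resize(a[225:295,310:390,::-1],None,fx=5,fy=5,interpolation=2),cv2.resize(im[80:180,290:400],(385,350),interpolation=2)]))
E
```

```text
1.675 [0.47002578 0.13511976 0.09579762] 9.535921811868627e-05 [-0.84721954  0.52145308 -0.88558159]
tri [0.47341507 0.13137579 0.11381631] [0.4725916  0.1307402  0.11373075]
start scene TCP proj [[332.68155288 169.97028371]
 [332.51401536 174.06936159]
 [314.42880146 159.17331556]]
[[344.12526403 259.33839328]
 [343.91600251 263.54629903]
 [345.00850803 253.45946956]]
```

View pics/c6.png

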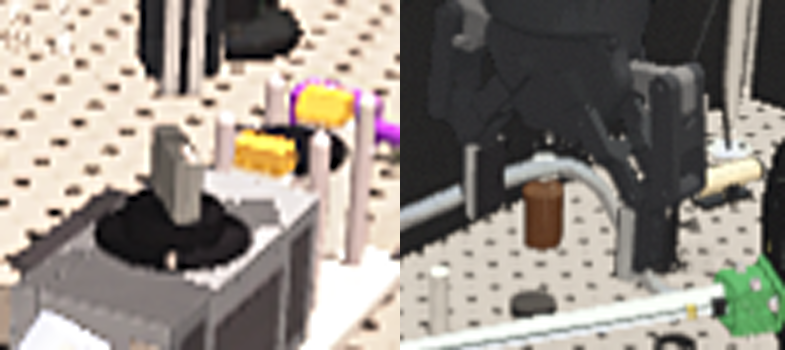

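Scene, side and wrist views all show the fingertips ending about 25–30 mm above where the stated TCP puts them (scene (313,266), side (346,244)). So I reopen, go lower and close again, watching the force.

```bash
python3 -m pendant '[[[0,0,0],[-5,2,0],150],[[0,0,0],[-5,2,0],150],[[0,0,0],[0,2,0],150],[[0,0,0],[12,2,0],150],[[0,0,0],[22,2,0],150],[[0,0,0],[22,2,0],150],[[0,0,0],[22,2,0],255],[[0,0,0],[22,2,0],255],[[0,0,0],[22,2,0],255]]' 30
python3 -c "
from h import *
a,i=grab('side','sd3');b,_=grab('wrist','w3')
cv2.imwrite('pics/c7.png',np.hstack([cv2.resize(a[225:295,310:390,::-1],None,fx=5,fy=5,interpolation=2),cv2.resize(b[200:340,265:395,::-1],(325,350),interpolation=2)]))"
```

```text
time_s: 2.85
eef_pos: [0.4693, 0.1347, 0.0741]
tcp_rot: [-0.377, 0.599, -0.375, -0.599]
contact_force: [6.1, 0.9, -2.4]
gripper_width: 0.0087
```

View pics/c7.png

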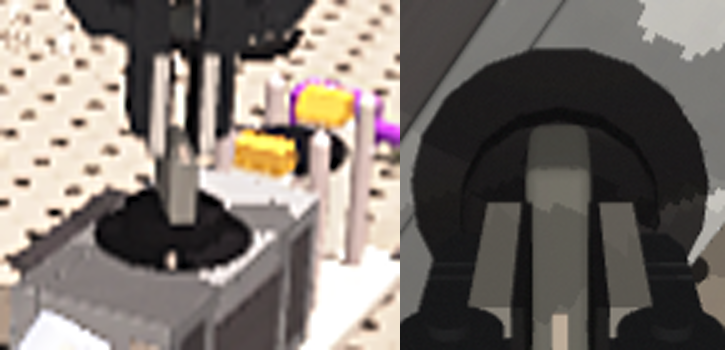

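```bash
python3 -m pendant '[[[-0.17,0,0],[0,0,0],255],[[-0.34,0,0],[0,0,0],255],[[-0.5,0,0],[0,0,0],255],[[-0.66,0,0],[0,0,0],255],[[-0.8,0,0],[0,0,0],255],[[-0.9,0,0],[0,0,0],255],[[-0.96,0,0],[0,0,0],255],[[-1.0,0,0],[0,0,0],255],[[-1.03,0,0],[0,0,0],255],[[-1.03,0,0],[0,0,0],255]]' 
python3 -c "
from h import *
M,e,s=Rt();print(M.round(3),s['wrist_torque'],np.arctan2(M[1,1],M[0,1]))"
```

```text
time_s: 4.2
eef_pos: [0.4699, 0.1358, 0.0742]
tcp_rot: [-0.034, 0.707, -0.031, -0.705]
contact_force: [4.4, 3.3, -5.3]
gripper_width: 0.0084
[[ 0.003 -0.091 -0.996]
 [ 0.004 -0.996  0.091]
 [-1.    -0.004 -0.003]] [ 1.26204595 -1.37963813 -0.42876742] -1.66206828503151
```

```bash
python3 -m pendant '[[[0,0,0],[0,0,0],180],[[0,0,0],[0,0,0],130],[[0,0,0],[-20,0,0],130],[[0,0,0],[-70,0,0],100],[[0,0,0],[-110,0,0],60],[[0,0,0],[-110,0,0],0],[[0,0,0],[-110,0,0],0]]' 
python3 -c "
from h import *
b,i=grab('wrist','w4');p=proj('w',[[.469,.135,.073]],i)[0].round().astype(int);print(p,i['pose'])
import pickle;pickle.dump(i,open('w4.pkl','wb'))
x,y=p;x0=max(0,x-60);y0=max(0,y-60);print(x0,y0);c=b[y0:y0+120,x0:x0+120,::-1]
cv2.imwrite('pics/c8.png',np.hstack([cv2.resize(b[:,:,::-1],(400,300)),cv2.resize(c,(c.shape[1]*3,300),interpolation=2)]))"
```

```text
time_s: 5.08
eef_pos: [0.4689, 0.1352, 0.1836]
tcp_rot: [-0.034, 0.707, -0.031, -0.706]
contact_force: [0.2, -0.1, -0.9]
gripper_width: 0.0855
[330 223] [[-0.09149743 -0.96234924 -0.25595343  0.53429502]
 [-0.99579921  0.08752269  0.02690208  0.12886821]
 [-0.00348746  0.25733969 -0.96631471  0.35437336]
 [ 0.          0.          0.          1.        ]]
270 163
```

View pics/c8.png

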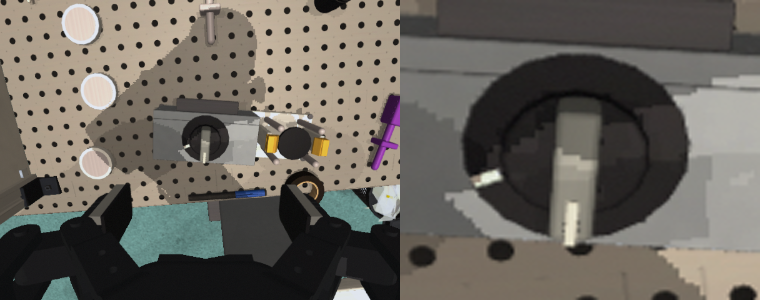

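```bash
python3 - <<'E'
from h import *;import pickle
i=pickle.load(open("w4.pkl","rb"));im=cv2.imread("pics/w4.png");hsv=cv2.cvtColor(im,cv2.COLOR_BGR2HSV);g=cv2.cvtColor(im,6)
ce=onz("w",[328.5,221.4],.071,i)[0];mk=onz("w",[299,234.2],.073,i)[0]
b=onz("w",[[270+180/3,163+105/2.5],[270+173/3,163+243/2.5]],.107,i)
at=lambda v:np.arctan2(v[1],v[0])
print("dial",ce.round(4),"mark",mk.round(4),at(mk-ce),"bar",b.round(4),at(b[1]-b[0]))
w=cv2.inRange(hsv,(0,0,215),(180,40,255))
n,l,st,c=cv2.connectedComponentsWithStats(w)
for k in range(1,n):
    if st[k,4]>120:
        cs,_=cv2.findContours((l==k).astype(np.uint8),0,2);h=cv2.convexHull(cs[0]);
        if len(h)<6:continue
        e=cv2.fitEllipse(h);p=onz("w",[e[0]],.01,i)[0]
        hp=onz("w",h[:,0],.01,i);print("white",st[k,:4],np.round(e[0]+e[1],1),p.round(4),"ext",np.ptp(hp[:,:2],0).round(4))
br=cv2.inRange(hsv,(20,150,120),(32,255,255))
n,l,st,c=cv2.connectedComponentsWithStats(br)
for k in range(1,n):
    if st[k,4]>80:print("brass",st[k,:4],c[k].round(1),onz("w",[c[k]],.075,i).round(4))
m=(g<60).astype(np.uint8);m[:,:430]=0;m[:190]=0;m[260:]=0;m[:,520:]=0
cs,_=cv2.findContours(m,0,2);cc=max(cs,key=cv2.contourArea);e=cv2.fitEllipse(cv2.convexHull(cc));print("foll",np.round(e[0]+e[1],1),onz("w",[e[0]],.068,i).round(4))
E
```

```text
dial [0.4701 0.1359 0.071 ] mark [0.4629 0.1582 0.073 ] 1.8806171575715567 bar [[0.4887 0.1331 0.107 ]
 [0.4523 0.1379 0.107 ]] 3.0091835811506367
white [99  6 59 64] [128.   37.9  57.6  65.2] [0.623  0.2852 0.01  ] ext [0.0482 0.0483]
white [320   6  31   9] [333.8   9.6   8.9  32.8] [0.6267 0.1175 0.01  ] ext [0.0058 0.024 ]
white [129 118  56  58] [156.6 145.9  54.   59.1] [0.5358 0.2779 0.01  ] ext [0.0485 0.0481]
white [405 178  95  18] [455.4 186.5  15.   98.7] [0.4774 0.0242 0.01  ] ext [0.0221 0.0821]
white [409 229  20  23] [416.1 241.4  19.8  33.4] [0.4307 0.0603 0.01  ] ext [0.0219 0.0172]
white [127 237  51  50] [152.  261.5  45.8  53.8] [0.4333 0.3032 0.01  ] ext [0.0482 0.045 ]
white [606 312  27  30] [618.6 325.9  26.   30.6] [ 0.3263 -0.1363  0.01  ] ext [0.0326 0.0272]
white [533 461  59  19] [561.7 477.5  35.   58.5] [ 0.1426 -0.0942  0.01  ] ext [0.0287 0.0666]
brass [427 218  15  27] [433.1 230.5] [[0.4574 0.0606 0.075 ]]
brass [513 223  14  27] [519.8 236.3] [[ 0.4472 -0.0032  0.075 ]]
foll [471.  229.   51.9  54.5] [[0.454  0.0305 0.068 ]]
```

Mark direction is about 1.88 rad in world against 3.01 for the pointer at the stop, so the selector must later go about 1.13 rad clockwise. Now the middle blank at about (0.5357, 0.2775): I go above it.

```bash
python3 -m pendant '[[[0,0,0],[0,-50,-18],60],[[0,0,0],[20,-100,-36],60],[[0,0,0],[70,-148,-53],60],[[0,0,0],[120,-148,-53],60],[[0,0,0],[150,-148,-53],60],[[0,0,0],[150,-148,-53],60],[[0,0,0],[150,-148,-53],60]]' 30
python3 -c "
from h import *
go([.5357,.2775,.03],1.4795)"
```

```text
time_s: 6.0
eef_pos: [0.5358, 0.2781, 0.0347]
tcp_rot: [-0.033, 0.707, -0.031, -0.706]
contact_force: [-0.2, -0.2, 1.0]
gripper_width: 0.0651
t 6.0 tcp [0.5358 0.2781 0.0347] w 0.0651 F [-0.2 -0.2  1. ]
shift [4.7 0.6 0.1] turn [ 0.    -0.002  0.003]
```

Now feel down for the table in small steps.

```bash
python3 -m pendant '[[[0,0,0],[8,0,0],60],[[0,0,0],[16,0,0],60],[[0,0,0],[20,0,0],60],[[0,0,0],[20,0,0],60]]' ; python3 -m pendant '[[[0,0,0],[4,0,0],60],[[0,0,0],[7,0,0],60],[[0,0,0],[7,0,0],60]]'; python3 -m pendant '[[[0,0,0],[3,0,0],60],[[0,0,0],[6,0,0],60],[[0,0,0],[6,0,0],60]]'
```

```text
time_s: 6.5
eef_pos: [0.5356, 0.2779, 0.0143]
tcp_rot: [-0.033, 0.707, -0.031, -0.706]
contact_force: [0.3, 0.7, -0.0]
gripper_width: 0.0653
time_s: 6.88
eef_pos: [0.5354, 0.2778, 0.007]
tcp_rot: [-0.033, 0.707, -0.031, -0.706]
contact_force: [-0.5, -0.0, 0.1]
gripper_width: 0.0652
time_s: 7.25
eef_pos: [0.5353, 0.2776, 0.0006]
tcp_rot: [-0.033, 0.707, -0.032, -0.706]
contact_force: [-0.0, 0.1, 0.2]
gripper_width: 0.0657
```

```bash
for k in 1 2 3; do python3 -m pendant '[[[0,0,0],[2,0,0],60],[[0,0,0],[4,0,0],60],[[0,0,0],[4,0,0],60]]' | grep -E "eef|contact"; done
```

```text
eef_pos: [0.5351, 0.2775, -0.0036]
contact_force: [-0.4, 0.2, 0.6]
eef_pos: [0.535, 0.2775, -0.0079]
contact_force: [-0.2, 0.1, -0.2]
eef_pos: [0.5348, 0.2774, -0.0121]
contact_force: [0.3, -0.8, 0.1]
```

```bash
for k in 1 2 3; do python3 -m pendant '[[[0,0,0],[1,0,0],60],[[0,0,0],[3,0,0],60],[[0,0,0],[3,0,0],60]]' | grep -E "eef|contact"; done
```

```text
eef_pos: [0.5347, 0.2773, -0.0153]
contact_force: [0.1, 0.2, 0.6]
eef_pos: [0.5345, 0.2771, -0.0186]
contact_force: [0.5, -0.0, -0.2]
eef_pos: [0.5344, 0.2771, -0.0218]
contact_force: [-0.9, 0.7, -0.1]
```

```bash
python3 -m pendant '[[[0,0,0],[0,0,0],80],[[0,0,0],[0,0,0],100],[[0,0,0],[0,0,0],120],[[0,0,0],[0,0,0],120],[[0,0,0],[0,0,0],120]]' 20
```

```text
time_s: 10.12
eef_pos: [0.5346, 0.2773, -0.0215]
tcp_rot: [0.033, -0.706, 0.032, 0.707]
contact_force: [0.3, 1.3, 2.2]
gripper_width: 0.045
```

```bash
python3 -m pendant '[[[0,0,0],[-2,0,0],60],[[0,0,0],[-2,0,0],60],[[0,0,0],[-2,0,0],60],[[0,0,0],[3,0,0],60],[[0,0,0],[4,0,0],60],[[0,0,0],[4,0,0],60]]' 20| grep -E "eef|contact|width"; for k in 1 2; do python3 -m pendant '[[[0,0,0],[1,0,0],60],[[0,0,0],[3,0,0],60],[[0,0,0],[3,0,0],60]]' | grep -E "eef|contact"; done
```

```text
eef_pos: [0.5345, 0.2772, -0.0258]
contact_force: [-0.3, -0.0, -0.4]
gripper_width: 0.0649
eef_pos: [0.5343, 0.2771, -0.029]
contact_force: [-0.6, 0.7, -0.4]
eef_pos: [0.5342, 0.2769, -0.0323]
contact_force: [-0.3, 0.5, 0.5]
```

```bash
python3 -m pendant '[[[0,0,0],[0,0,0],80],[[0,0,0],[0,0,0],100],[[0,0,0],[0,0,0],120],[[0,0,0],[0,0,0],120],[[0,0,0],[0,0,0],120]]' 20
python3 - <<'E'
from h import *
b,i=grab('side','sd5');w,i=grab('wrist','w5');M,e,s=Rt()
print(proj("wrist",[e,[.5357,.2778,.01]]),proj("side",[e,[.5357,.2778,.01]]))
cv2.imwrite('pics/c9.png',np.hstack([cv2.resize(w[:,:,::-1],(480,360)),cv2.resize(b[190:310,200:300,::-1],(300,360),interpolation=2)]))
E
```

```text
time_s: 12.25
eef_pos: [0.5344, 0.2771, -0.032]
tcp_rot: [0.032, -0.706, 0.032, 0.707]
contact_force: [-0.3, -0.9, 3.3]
gripper_width: 0.0489
[[329.38413758 278.34824871]
 [327.40718311 317.95298282]] [[276.04064147 357.6086835 ]
 [274.73482659 335.72128311]]
```

View pics/c9.png

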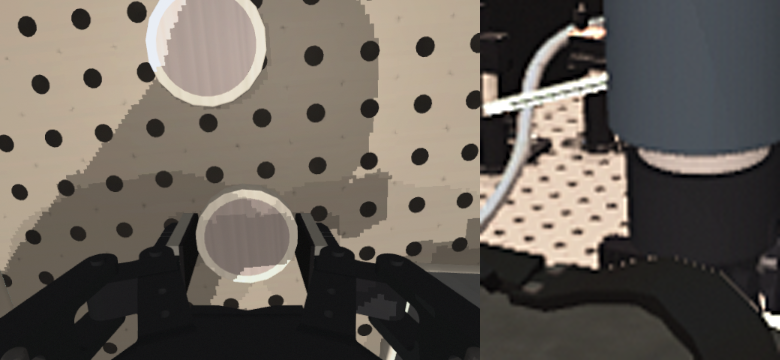

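Gripped: disc between the pads at wrist (330,315), width 48.9 mm. So the true tips sit well behind the stated TCP. I open, turn a quarter turn to feeder-x jaws, and feel down for the table before the centring grip.

```bash
python3 -m pendant '[[[0,0,0],[0,0,0],60],[[0,0,0],[0,0,0],60],[[0.18,0,0],[-3,0,0],60],[[0.36,0,0],[-3,0,0],60],[[0.54,0,0],[-3,0,0],60],[[0.72,0,0],[-3,0,0],60],[[0.9,0,0],[-3,0,0],60],[[1.08,0,0],[-3,0,0],60],[[1.26,0,0],[-3,0,0],60],[[1.44,0,0],[-3,0,0],60]]' 20|tail -2;
python3 -m pendant '[[[0.18,0,0],[0,0,0],60],[[0.185,0,0],[0,0,0],60],[[0.185,0,0],[3,0,0],60],[[0.185,0,0],[5,0,0],60],[[0.185,0,0],[5,0,0],60]]'|grep -E "eef|cont"; python3 -m pendant '[[[0,0,0],[1,0,0],60],[[0,0,0],[2,0,0],60],[[0,0,0],[2,0,0],60]]'|grep -E "eef|cont";python3 -c "
from h import *
go([.5346,.2772,-.04],np.pi-.145)"
```

```text
contact_force: [-0.2, -0.2, 0.2]
gripper_width: 0.0651
eef_pos: [0.534, 0.2768, -0.0346]
contact_force: [-0.4, -0.3, 0.1]
eef_pos: [0.5342, 0.2768, -0.0357]
contact_force: [-1.7, -0.5, 5.0]
t 14.6 tcp [ 0.5342  0.2768 -0.0357] w 0.0657 F [-1.7 -0.5  5. ]
shift [ 4.3 -0.4  0.4] turn [-0.005 -0.001 -0.002]
```

```bash
python3 -m pendant '[[[0,0,0],[-3,0,0],70],[[0,0,0],[-3,0,0],140],[[0,0,0],[-3,0,0],140],[[0,0,0],[-3,0,0],140],[[0,0,0],[-3,0,0],140],[[0,0,0],[-40,0,0],140],[[0,0,0],[-90,0,0],140],[[0,0,0],[-138,0,0],140],[[0,0,0],[-138,0,0],140]]' 40;python3 -c "
from h import *
go([.4532,.0292,.1],np.pi-.145)"
```

```text
time_s: 15.72
eef_pos: [0.5367, 0.2784, 0.1066]
tcp_rot: [0.538, -0.461, 0.534, 0.461]
contact_force: [0.3, 0.1, -1.4]
gripper_width: 0.048
t 15.725 tcp [0.5367 0.2784 0.1066] w 0.048 F [ 0.3  0.1 -1.4]
shift [   5.1   45.4 -258.9] turn [-0.005  0.005  0.004]
```

```bash
python3 -m pendant '[[[0,0,0],[0,11,-62],140],[[0,0,0],[0,22,-124],140],[[0,0,0],[0,33,-186],140],[[0,0,0],[0,43,-240],140],[[0,0,0],[5,45.4,-259],140],[[0,0,0],[35,45.4,-259],140],[[0,0,0],[40,45.4,-259],140],[[0,0,0],[40,45.4,-259],140]]';python3 - <<'E'
from h import *;import pickle
go([.4532,.0292,.062],np.pi-.145)
w,i=grab('wrist','w6');pickle.dump(i,open("w6.pkl","wb"))
print(proj("w",[[.4532,.0292,.068],[.4532,.0292,.105]],i))
cv2.imwrite('pics/c10.png',cv2.resize(w[200:400,200:440,::-1],(720,600),interpolation=2))
E
```

```text
time_s: 16.73
eef_pos: [0.4534, 0.0295, 0.0648]
tcp_rot: [0.538, -0.461, 0.534, 0.462]
contact_force: [-0.4, -0.3, 0.4]
gripper_width: 0.048
t 16.725 tcp [0.4534 0.0295 0.0648] w 0.048 F [-0.4 -0.3  0.4]
shift [ 2.8  0.1 -0.3] turn [-0.004  0.004  0.003]
[[329.86398369 278.5158357 ]
 [329.66116678 316.21480002]]
```

View pics/c10.png

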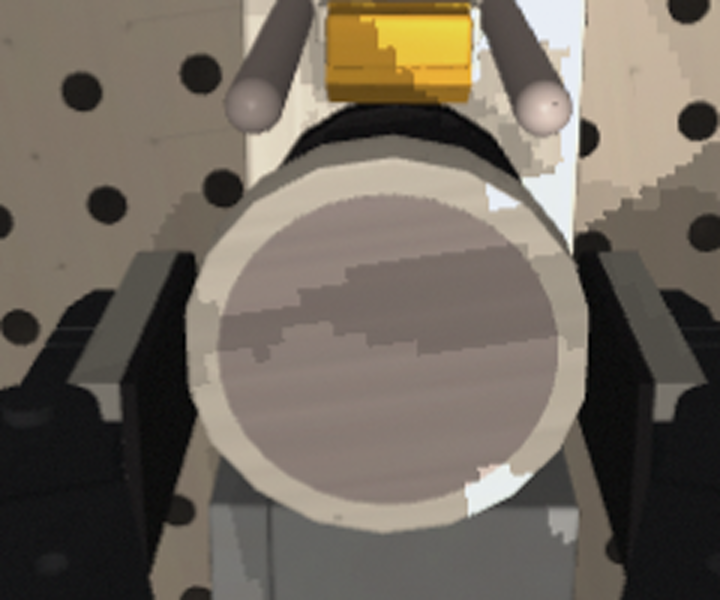

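```bash
python3 - <<'E'
from h import *;import pickle
i=pickle.load(open("w6.pkl","rb"));M,e,s=Rt()
p=onz("w",[[284.7,235],[381,236]],.080,i);print(p.round(4),np.linalg.norm(p[0]-p[1]),"yaw",np.arctan2(*(p[0]-p[1])[[1,0]]))
im=cv2.imread("pics/w6.png")
for z in(.105,.108,.111):
    l=onz("w",[[200+187/3,200+335/3],[200+587/3,200+335/3],[200+387/3,200+158/3],[200+387/3,200+531/3]],z,i)
    print(z,np.linalg.norm(l[0]-l[1]),np.linalg.norm(l[2]-l[3]),l.mean(0).round(4),"rel tool",((l.mean(0)-e)@M*1000).round(1))
for yaw in(-.13,-.145,-.16): print(yaw,"mag",(p.mean(0)[:2]+.0235*np.array([-np.sin(yaw),np.cos(yaw)])).round(4))
print("posts rel tool",((p-e)@M*1000).round(1), "M y",M[:,1])
E
```

```text
[[0.4678 0.0032 0.08  ]
 [0.4292 0.0093 0.08  ]] 0.03908107886439647 yaw -0.15838817445391684
0.105 0.048027677919701306 0.04952662479299424 [0.4534 0.0286 0.105 ] rel tool [-39.6   0.2  -0.9]
0.108 0.046921338583100575 0.048385756535545596 [0.4531 0.0271 0.108 ] rel tool [-42.6   0.2  -2.4]
0.111 0.04581499924649984 0.047244888278096926 [0.4529 0.0257 0.111 ] rel tool [-45.6   0.2  -3.9]
-0.13 mag [0.4516 0.0296]
-0.145 mag [0.4519 0.0295]
-0.16 mag [0.4523 0.0295]
posts rel tool [[-14.6 -17.8 -24.1]
 [-14.8  21.3 -23.7]] M y [-0.98896004  0.14811683 -0.00440849]
```

Posts at crop (254,105) and (543,108) put the magazine 1.5 mm along tool +y from the disc. I correct and lower.

```bash
python3 -m pendant '[[[0,0,0],[0,1.6,0],140],[[0,0,0],[4,1.6,0],140],[[0,0,0],[8,1.6,0],140],[[0,0,0],[11,1.6,0],140],[[0,0,0],[14,1.6,0],140],[[0,0,0],[14,1.6,0],140]]'|grep -E "eef|cont|wid";python3 -m pendant '[[[0,0,0],[2,0,0],140],[[0,0,0],[4,0,0],140],[[0,0,0],[5,0,0],140],[[0,0,0],[5,0,0],140]]'|grep -E "eef|cont|wid"
```

```text
eef_pos: [0.4522, 0.0299, 0.0511]
contact_force: [-0.7, -0.6, -0.1]
gripper_width: 0.0484
eef_pos: [0.4521, 0.0299, 0.046]
contact_force: [-0.6, -0.2, -0.4]
gripper_width: 0.0478
```

```bash
python3 -m pendant '[[[0,0,0],[1.5,0,0],140],[[0,0,0],[3,0,0],140],[[0,0,0],[3,0,0],140]]'|grep -E "eef|cont|wid";python3 -m pendant '[[[0,0,0],[1,0,0],140],[[0,0,0],[2,0,0],140],[[0,0,0],[2,0,0],140]]'|grep -E "eef|cont|wid"
```

```text
eef_pos: [0.4524, 0.0299, 0.0432]
contact_force: [0.5, -1.2, 0.3]
gripper_width: 0.0484
eef_pos: [0.4529, 0.03, 0.0414]
contact_force: [0.5, 0.2, 3.2]
gripper_width: 0.0481
```

```bash
python3 -m pendant '[[[0,0,0],[0,0,0],100],[[0,0,0],[0,0,0],90],[[0,0,0],[-3,0,0],90],[[0,0,0],[-50,0,0],120],[[0,0,0],[-50,0.5,0],255],[[0,0,0],[-50,0.5,0],255],[[0,0,0],[-50,0.5,0],255],[[0,0,0],[-46,0.5,0],255],[[0,0,0],[-36,0.5,0],255],[[0,0,0],[-32,0.5,0],255]]'|grep -E "eef|cont|wid";python3 -m pendant '[[[0,0,0],[0,0,0],255],[[0,0,0],[2,0,0],255],[[0,0,0],[4,0,0],255],[[0,0,0],[6,0,0],255],[[0,0,0],[6,0,0],255]]'|grep -E "eef|cont|wid"
```

```text
eef_pos: [0.4514, 0.0297, 0.0721]
contact_force: [0.5, -0.7, -0.0]
gripper_width: -0.0004
eef_pos: [0.4514, 0.0297, 0.066]
contact_force: [-0.7, 0.2, 0.0]
gripper_width: 0.0001
```

```bash
for k in 1 2 3;do python3 -m pendant '[[[0,0,0],[1.5,0,0],255],[[0,0,0],[3,0,0],255],[[0,0,0],[3,0,0],255]]'|grep -E "eef|cont";done
```

```text
eef_pos: [0.4513, 0.0297, 0.0629]
contact_force: [-0.4, 0.5, 0.2]
eef_pos: [0.4512, 0.0296, 0.0597]
contact_force: [1.0, -0.1, 0.8]
eef_pos: [0.4512, 0.0297, 0.0567]
contact_force: [-0.0, -0.4, -0.2]
```

```bash
for k in 1 2 3;do python3 -m pendant '[[[0,0,0],[1.5,0,0],255],[[0,0,0],[3,0,0],255],[[0,0,0],[3,0,0],255]]'|grep -E "eef|cont";done
```

```text
eef_pos: [0.4517, 0.0297, 0.0538]
contact_force: [1.1, 0.6, 2.1]
eef_pos: [0.4521, 0.0298, 0.0511]
contact_force: [0.3, -0.2, 4.0]
eef_pos: [0.4515, 0.0297, 0.0475]
contact_force: [-0.7, -1.1, 1.3]
```

```bash
for k in 1 2 3 4;do python3 -m pendant '[[[0,0,0],[1.5,0,0],255],[[0,0,0],[3,0,0],255],[[0,0,0],[3,0,0],255]]'|grep -E "eef|cont";done
```

```text
eef_pos: [0.4515, 0.0297, 0.0443]
contact_force: [0.5, 0.1, 2.2]
eef_pos: [0.4516, 0.0297, 0.0412]
contact_force: [0.4, 0.1, 2.6]
eef_pos: [0.4515, 0.0297, 0.038]
contact_force: [0.5, 0.1, 2.9]
eef_pos: [0.4515, 0.0297, 0.0348]
contact_force: [0.9, -1.3, 2.3]
```

```bash
python3 -m pendant '[[[0,0,0],[2,0,0],255],[[0,0,0],[3.5,0,0],255],[[0,0,0],[3.5,0,0],255],[[0,0,0],[3.5,0,0],255]]'|grep -E "eef|cont";for k in 1 2;do python3 -m pendant '[[[0,0,0],[-3,0,0],255],[[0,0,0],[-5,0,0],255],[[0,0,0],[-5,0,0],255]]'|grep -E "eef|cont";done
```

```text
eef_pos: [0.4515, 0.0297, 0.0314]
contact_force: [0.3, -0.8, 3.3]
eef_pos: [0.4515, 0.0297, 0.0365]
contact_force: [-0.3, 0.1, 2.6]
eef_pos: [0.4513, 0.0297, 0.0414]
contact_force: [-0.6, -0.1, 0.2]
```

Snapped: the spring force is gone at TCP z 0.041. Next blank: go near (0.434, 0.303) and measure it from close by.

```bash
cat > disc.py <<'E'
from h import *
# nearest white ring / disc to expected point, radius measured on z=.01
ex=np.array([float(sys.argv[1]),float(sys.argv[2])])
w,i=grab("wrist",sys.argv[3]);hsv=cv2.cvtColor(w,cv2.COLOR_RGB2HSV)
for lo in(200,150):
    m=cv2.inRange(hsv,(0,0,lo),(180,45 if lo==200 else 28,255));n,l,st,c=cv2.connectedComponentsWithStats(m)
    for k in range(1,n):
        if st[k,4]<150:continue
        cs,_=cv2.findContours((l==k).astype(np.uint8),0,2);h=cv2.convexHull(max(cs,key=cv2.contourArea))
        if len(h)<8:continue
        hp=onz("w",h[:,0],.01,i)[:,:2].astype(np.float32);(cx,cy),r=cv2.minEnclosingCircle(hp)
        if abs(r-.025)<.004 :print(lo,"disc",round(cx,4),round(cy,4),"r",round(r,4),"touch edge",st[k,0]==0 or st[k,1]==0)
go([ex[0],ex[1],.0])
E
python3 -m pendant '[[[0,0,0],[-40,0,0],220],[[0,0,0],[-79,5,10],120],[[0,0,0],[-79,15,65],60],[[0,0,0],[-79,30,125],60],[[0,0,0],[-79,45,185],60],[[0,0,0],[-79,50,215],60],[[0,0,0],[-79,50,215],60]]'|grep -E "eef|cont";python3 disc.py .434 .303 w7
```

```text
eef_pos: [0.4329, 0.2513, 0.1204]
contact_force: [-0.2, 0.1, -0.9]
200 disc 0.6221 0.2856 r 0.0247 touch edge False
150 disc 0.6219 0.2857 r 0.0251 touch edge False
t 26.575 tcp [0.4329 0.25   0.1205] w 0.0653 F [ 0.3 -0.   0.1]
shift [120.6   6.9  52.2]
```

```bash
python3 - <<'E'
from h import *
im=cv2.imread("pics/w7.png");p=proj("wrist",[[.434,.303,.01]])[0];print(p)
x,y=p.astype(int)
cv2.imwrite("pics/c11.png",cv2.resize(im[max(0,y-150):y+150,x-150:x+150],(600,600)))
g=cv2.cvtColor(im,6);c=cv2.HoughCircles(cv2.medianBlur(g,5),cv2.HOUGH_GRADIENT,1.5,60,param1=100,param2=35,minRadius=25,maxRadius=60)
if c is not None:
    for q in c[0]:
        w=onz("wrist",[[q[0],q[1]],[q[0]+q[2],q[1]]],.01);print(q.round(1),w[0].round(4),np.linalg.norm(w[0]-w[1]).round(4))
E
```

```text
[338.56450369 288.69305795]
[ 98.2 294.8  32. ] [0.62   0.2815 0.01  ] 0.0257
[230.2  44.2  54.1] [0.4801 0.1222 0.01  ] 0.0356
[318.8 311.2  25.6] [0.4518 0.3194 0.01  ] 0.0199
[164.2 297.8  42.6] [0.5686 0.2912 0.01  ] 0.0333
[261.8 128.2  45.8] [0.4695 0.1781 0.01  ] 0.0315
```

View pics/c11.png

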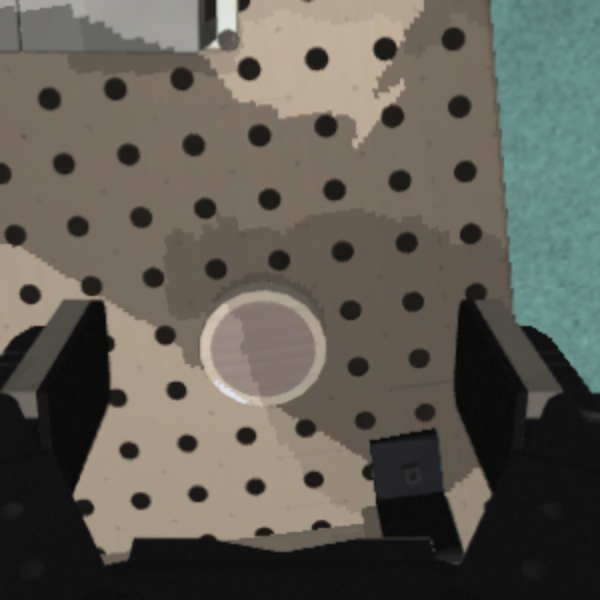

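The blank has been knocked: it is now at crop (263,348), about px (320,312). I recompute it; a dark clamp stands at crop (405,470), so I grip along x, carry it into the open and centre it there.

```bash
python3 - <<'E'
from h import *
P=proj("wrist",[[.434,.303,.01]])[0].astype(int);o=P-150;
q=onz("wrist",np.array([[263.5,347.5],[200,347.5],[327,347.5]])/2+o,.01);print(q.round(4))
print("clamp",onz("wrist",np.array([[405,435],[372,470]])/2+o,.01).round(3),"post foot",onz("scene",[[225,440],[210,465]],0.0).round(3))
go([q[0,0],q[0,1],-.033],np.pi-.148)
E
```

```text
[[0.4511 0.32   0.01  ]
 [0.4755 0.3164 0.01  ]
 [0.4268 0.3235 0.01  ]]
clamp [[0.401 0.366 0.01 ]
 [0.416 0.381 0.01 ]] post foot [[0.402 0.385 0.   ]
 [0.388 0.423 0.   ]]
t 26.575 tcp [0.4329 0.25   0.1205] w 0.0653 F [ 0.3 -0.   0.1]
shift [153.7  -7.5  71.4] turn [0.001 0.003 0.001]
```

```bash
python3 -m pendant '[[[0,0,0],[40,-4,40],60],[[0,0,0],[90,-8,71],60],[[0,0,0],[135,-8,71],60],[[0,0,0],[153,-8,71],60],[[0,0,0],[153,-8,71],60],[[0,0,0],[153,-8,71],140],[[0,0,0],[153,-8,71],140],[[0,0,0],[153,-8,71],140],[[0,0,0],[153,-8,71],140]]' 40|grep -E "eef|cont|wid"
python3 -m pendant '[[[0,0,0],[-15,0,0],140],[[0,0,0],[-25,0,0],140],[[0,0,0],[-25,0,0],140]]'|grep -E "eef|cont|wid"; python3 -c "
from h import *
go([.52,.265,-.033],np.pi-.148)"
```

```text
eef_pos: [0.4519, 0.3194, -0.0317]
contact_force: [0.8, -1.8, 4.2]
gripper_width: 0.0481
eef_pos: [0.4524, 0.3202, -0.0054]
contact_force: [0.1, 0.1, -0.7]
gripper_width: 0.0478
t 28.075 tcp [ 0.4524  0.3202 -0.0054] w 0.0478 F [ 0.1  0.1 -0.7]
shift [ 27.6 -74.8 -44.8] turn [0.001 0.005 0.004]
```

```bash
python3 -m pendant '[[[0,0,0],[0,-40,-24],140],[[0,0,0],[0,-75,-45],140],[[0,0,0],[15,-75,-45],140],[[0,0,0],[26,-75,-45],140],[[0,0,0],[26,-75,-45],140],[[0,0,0],[26,-75,-45],60],[[0,0,0],[26,-75,-45],60],[[0,0,0],[24,-75,-45],60],[[-0.15,0,0],[24,-75,-45],60],[[-0.33,0,0],[24,-75,-45],60]]'|grep -E "eef|cont|wid"
python3 -m pendant '[[[-0.18,0,0],[0,0,0],60],[[-0.36,0,0],[0,0,0],60],[[-0.54,0,0],[0,0,0],60],[[-0.72,0,0],[0,0,0],60],[[-0.9,0,0],[0,0,0],60],[[-1.08,0,0],[0,0,0],60],[[-1.23,0,0],[0,0,0],60],[[-1.24,0,0],[-1,0,0],60],[[-1.24,0,0],[0,0,0],140],[[-1.24,0,0],[0,0,0],140]]'|grep -E "eef|cont|wid"
python3 -m pendant '[[[0,0,0],[0,0,0],140],[[0,0,0],[0,0,0],140],[[0,0,0],[0,0,0],140]]' |grep -E "eef|cont|wid"
```

```text
eef_pos: [0.5202, 0.2649, -0.0293]
contact_force: [-0.2, -0.1, -0.2]
gripper_width: 0.0654
eef_pos: [0.5206, 0.2653, -0.0284]
contact_force: [-2.2, -0.6, 5.7]
gripper_width: 0.0475
eef_pos: [0.5206, 0.2652, -0.0284]
contact_force: [-1.0, -0.3, 1.9]
gripper_width: 0.0476
```

Centred one way. Now open, turn back and grip with feeder-x jaws.

```bash
python3 -m pendant '[[[0,0,0],[0,0,0],60],[[0,0,0],[0,0,0],60],[[0.18,0,0],[0,0,0],60],[[0.36,0,0],[0,0,0],60],[[0.54,0,0],[0,0,0],60],[[0.72,0,0],[0,0,0],60],[[0.9,0,0],[0,0,0],60],[[1.08,0,0],[0,0,0],60],[[1.26,0,0],[0,0,0],60],[[1.43,0,0],[2,0,0],60]]'|grep -E "eef|cont|wid"
python3 -m pendant '[[[0.14,0,0],[2,0,0],60],[[0.14,0,0],[3,0,0],60],[[0.14,0,0],[3,0,0],140],[[0.14,0,0],[3,0,0],140],[[0.14,0,0],[3,0,0],140],[[0.14,0,0],[3,0,0],140],[[0.14,0,0],[-60,0,0],140],[[0.14,0,0],[-120,0,0],140],[[0.14,0,0],[-135,0,0],140],[[0.14,0,0],[-135,0,0],140]]' 40|grep -E "eef|cont|wid"; python3 -c "
from h import *
go([.4523,.0298,.1],np.pi-.148)"
```

```text
eef_pos: [0.5207, 0.2653, -0.0304]
contact_force: [-1.2, 0.2, 0.8]
gripper_width: 0.0654
eef_pos: [0.5201, 0.2649, 0.1053]
contact_force: [0.2, -0.1, -1.6]
gripper_width: 0.0478
t 33.45 tcp [0.5201 0.2649 0.1053] w 0.0478 F [ 0.2 -0.1 -1.6]
shift [   3.1   32.4 -242.6] turn [-0.     0.008  0.006]
```

```bash
python3 -m pendant '[[[0,0,0],[0,8,-60],140],[[0,0,0],[0,16,-120],140],[[0,0,0],[0,24,-180],140],[[0,0.005,0.004],[0,31,-230],140],[[0,0.008,0.006],[5,32.4,-242.6],140],[[0,0.008,0.006],[35,32.4,-242.6],140],[[0,0.008,0.006],[45,32.4,-242.6],140],[[0,0.008,0.006],[45,32.4,-242.6],140]]'|grep -E "eef|cont|wid"; python3 -c "
from h import *
go([.4523,.0298,.045],np.pi-.148)"
```

```text
eef_pos: [0.4519, 0.0301, 0.0569]
contact_force: [-0.3, 0.1, -0.4]
gripper_width: 0.0481
t 34.45 tcp [0.4519 0.0301 0.0569] w 0.0481 F [-0.3  0.1 -0.4]
shift [11.9 -0.5 -0.2] turn [ 0.001 -0.002 -0.003]
```

```bash
python3 -m pendant '[[[0,0,0],[3,-0.4,-0.2],140],[[0,0,0],[6,-0.4,-0.2],140],[[0,0,0],[9,-0.4,-0.2],140],[[0,0,0],[12,-0.4,-0.2],140],[[0,0,0],[12,-0.4,-0.2],140]]'|grep -E "eef|cont|wid";python3 -m pendant '[[[0,0,0],[1,0,0],140],[[0,0,0],[3,0,0],140],[[0,0,0],[3,0,0],140]]'|grep -E "eef|cont|wid"
```

```text
eef_pos: [0.4521, 0.0297, 0.0448]
contact_force: [-0.3, 0.1, -0.7]
gripper_width: 0.0481
eef_pos: [0.4528, 0.0298, 0.0422]
contact_force: [-0.1, -0.0, 2.3]
gripper_width: 0.0481
```

```bash
python3 -m pendant '[[[0,0,0],[0,0,0],100],[[0,0,0],[0,0,0],90],[[0,0,0],[-3,0,0],90],[[0,0,0],[-50,0,0],120],[[0,0,0],[-50,0.5,0],255],[[0,0,0],[-50,0.5,0],255],[[0,0,0],[-50,0.5,0],255],[[0,0,0],[-40,0.5,0],255],[[0,0,0],[-28,0.5,0],255],[[0,0,0],[-22,0.5,0],255]]'|grep -E "eef|cont|wid";for k in 1 2 3 4;do python3 -m pendant '[[[0,0,0],[2,0,0],255],[[0,0,0],[4,0,0],255],[[0,0,0],[6,0,0],255],[[0,0,0],[6,0,0],255]]'|grep -E "eef|cont";done
```

```text
eef_pos: [0.4514, 0.0296, 0.0627]
contact_force: [0.9, -0.2, 0.9]
gripper_width: -0.0
eef_pos: [0.4515, 0.0296, 0.0568]
contact_force: [0.1, -1.3, 0.1]
eef_pos: [0.4527, 0.0298, 0.0516]
contact_force: [1.4, -0.6, 4.7]
eef_pos: [0.4532, 0.0298, 0.0457]
contact_force: [2.9, -0.4, 4.0]
eef_pos: [0.4531, 0.0299, 0.0394]
contact_force: [0.9, 0.1, 1.7]
```

```bash
python3 -m pendant '[[[0,0,0],[2,0,0],255],[[0,0,0],[4,0,0],255],[[0,0,0],[7,0,0],255],[[0,0,0],[7.5,0,0],255],[[0,0,0],[7.5,0,0],255]]'|grep -E "eef|cont";for k in 1 2;do python3 -m pendant '[[[0,0,0],[-3,0,0],255],[[0,0,0],[-5,0,0],255],[[0,0,0],[-5,0,0],255]]'|grep -E "eef|cont";done
```

```text
eef_pos: [0.453, 0.0298, 0.0318]
contact_force: [0.6, -0.2, 3.8]
eef_pos: [0.453, 0.0299, 0.037]
contact_force: [0.1, 0.4, 2.5]
eef_pos: [0.4525, 0.0298, 0.0418]
contact_force: [-0.1, 0.5, 0.6]
```

```bash
python3 -m pendant '[[[0,0,0],[-40,0,0],220],[[0,0,0],[-82,-5,10],120],[[0,0,0],[-82,-35,60],60],[[0,0,0],[-82,-65,110],60],[[0,0,0],[-80,-95,160],60],[[0,0,0],[-80,-125,210],60],[[0,0,0],[-80,-135,228],60],[[0,0,0],[-80,-135,228],60]]'|grep -E "eef|cont";python3 disc.py .622 .2857 w8
```

```text
eef_pos: [0.6194, 0.2367, 0.1193]
contact_force: [-0.4, -0.4, -0.5]
t 41.125 tcp [0.6191 0.2359 0.12  ] w 0.0652 F [ 0.1  0.8 -0.2]
shift [119.9   4.   50.1]
```

```bash
cat > disc2.py <<'E'
from h import *
im=cv2.imread(f"pics/{sys.argv[1]}.png");h=cv2.cvtColor(im,cv2.COLOR_BGR2HSV);g=cv2.cvtColor(im,6)
out=[]
ms=[cv2.inRange(h,(0,0,v),(180,s,255)) for v in range(60,220,10) for s in(20,25,30,35,40,50)]
ms+=[cv2.adaptiveThreshold(g,255,1,0,bs,c) for bs in(31,51,81) for c in(-5,-10,-15)]
e=cv2.Canny(g,40,100);ms.append(cv2.dilate(e,None))
for m in ms:
    cs,_=cv2.findContours(m,cv2.RETR_LIST,2)
    for c in cs:
        if len(c)<30:continue
        q=onz("wrist",cv2.convexHull(c)[:,0],.01)[:,:2].astype(np.float32);(x,y),r=cv2.minEnclosingCircle(q);a=cv2.contourArea(q)
        if .0235<r<.0265 and a/(np.pi*r*r)>.93:out.append([x,y,r])
out=np.array(out);
if len(out):
    print(len(out),np.median(out,0).round(4));print(out[np.argsort(out[:,0])][::max(1,len(out)//8)].round(4))
E
python3 disc2.py w8
```

```text
22 [0.6226 0.2846 0.0249]
[[0.6224 0.2847 0.0244]
 [0.6225 0.2844 0.0247]
 [0.6225 0.2846 0.0245]
 [0.6226 0.2847 0.0249]
 [0.6226 0.2847 0.0249]
 [0.6226 0.2846 0.0249]
 [0.6226 0.2846 0.0249]
 [0.6226 0.2846 0.0249]
 [0.6226 0.2845 0.0249]
 [0.6227 0.2848 0.025 ]
 [0.6227 0.2843 0.0248]]
```

```bash
python3 -m pendant '[[[-0.18,0,0],[10,4,49],60],[[-0.36,0,0],[30,4,49],60],[[-0.54,0,0],[60,4,49],60],[[-0.72,0,0],[80,4,49],60],[[-0.9,0,0],[110,4,49],60],[[-1.08,0,0],[130,4,49],60],[[-1.26,0,0],[140,4,49],60],[[-1.44,0,0],[148,4,49],60],[[-1.57,0,0],[150,4,49],60],[[-1.57,0,0],[150,4,49],60]]'|grep -E "eef|cont|wid"
python3 -m pendant '[[[0,0,0],[0,0,0],140],[[0,0,0],[0,0,0],140],[[0,0,0],[0,0,0],140],[[0,0,0],[0,0,0],140]]' |grep -E "eef|cont|wid"
```

```text
eef_pos: [0.6212, 0.2836, -0.0298]
contact_force: [0.3, 0.4, -0.3]
gripper_width: 0.0651
eef_pos: [0.6216, 0.2835, -0.0288]
contact_force: [-1.6, -1.1, 6.8]
gripper_width: 0.0477
```

```bash
python3 -m pendant '[[[0,0,0],[0,0,0],60],[[0,0,0],[0,0,0],60],[[0.18,0,0],[0,0,0],60],[[0.36,0,0],[0,0,0],60],[[0.54,0,0],[0,0,0],60],[[0.72,0,0],[0,0,0],60],[[0.9,0,0],[0,0,0],60],[[1.08,0,0],[0,0,0],60],[[1.26,0,0],[0,0,0],60],[[1.43,0,0],[2,0,0],60]]'|grep -E "eef|cont|wid"
python3 -m pendant '[[[0.14,0,0],[1,0,0],60],[[0.14,0,0],[1,0,0],60],[[0.14,0,0],[1,0,0],140],[[0.14,0,0],[1,0,0],140],[[0.14,0,0],[1,0,0],140],[[0.14,0,0],[1,0,0],140],[[0.14,0,0],[-60,0,0],140],[[0.14,0,0],[-120,0,0],140],[[0.14,0,0],[-137,0,0],140],[[0.14,0,0],[-137,0,0],140]]' 40|grep -E "eef|cont|wid"; python3 -c "
from h import *
go([.4523,.0298,.1],np.pi-.148)"
```

```text
eef_pos: [0.6215, 0.2835, -0.0311]
contact_force: [-0.7, 0.7, 0.4]
gripper_width: 0.0654
eef_pos: [0.6223, 0.2843, 0.1072]
contact_force: [-0.0, -0.1, -1.3]
gripper_width: 0.0481
t 45.375 tcp [0.6223 0.2843 0.1072] w 0.0481 F [-0.  -0.1 -1.3]
shift [   7.6  128.8 -277.6] turn [-0.006 -0.001 -0.001]
```

```bash
python3 -m pendant '[[[0,0,0],[0,25,-54],140],[[0,0,0],[0,50,-108],140],[[0,0,0],[0,75,-162],140],[[0,0,0],[0,100,-216],140],[[0,0,0],[5,122,-264],140],[[0,0,0],[5,128.8,-277.6],140],[[0,0,0],[35,128.8,-277.6],140],[[0,0,0],[50,128.8,-277.6],140],[[0,0,0],[50,128.8,-277.6],140]]'|grep -E "eef|cont|wid"; python3 -c "
from h import *
go([.4523,.0298,.045],np.pi-.148)"
```

```text
eef_pos: [0.4506, 0.0294, 0.0554]
contact_force: [0.8, -0.8, -0.3]
gripper_width: 0.0482
t 46.5 tcp [0.4506 0.0294 0.0554] w 0.0482 F [ 0.8 -0.8 -0.3]
shift [10.4 -1.7  0.7] turn [-0.006 -0.003 -0.006]
```

```bash
python3 -m pendant '[[[0,0,0],[0,-1.6,0.5],140],[[0,0,0],[4,-1.6,0.5],140],[[0,0,0],[8,-1.6,0.5],140],[[0,0,0],[10.5,-1.6,0.5],140],[[0,0,0],[10.5,-1.6,0.5],140]]'|grep -E "eef|cont|wid";python3 -m pendant '[[[0,0,0],[1,0,0],140],[[0,0,0],[3,0,0],140],[[0,0,0],[3,0,0],140]]'|grep -E "eef|cont|wid"
```

```text
eef_pos: [0.452, 0.0295, 0.0448]
contact_force: [0.1, 0.1, -0.8]
gripper_width: 0.0479
eef_pos: [0.4527, 0.0296, 0.0423]
contact_force: [-0.1, -0.9, 2.5]
gripper_width: 0.048
```

```bash
python3 -m pendant '[[[0,0,0],[0,0,0],100],[[0,0,0],[0,0,0],90],[[0,0,0],[-3,0,0],90],[[0,0,0],[-50,0,0],120],[[0,0,0],[-50,0.5,0],255],[[0,0,0],[-50,0.5,0],255],[[0,0,0],[-50,0.5,0],255],[[0,0,0],[-40,0.5,0],255],[[0,0,0],[-28,0.5,0],255],[[0,0,0],[-22,0.5,0],255]]'|grep -E "eef|cont|wid";for k in 1 2 3 4;do python3 -m pendant '[[[0,0,0],[2,0,0],255],[[0,0,0],[4,0,0],255],[[0,0,0],[6,0,0],255],[[0,0,0],[6,0,0],255]]'|grep -E "eef|cont";done; python3 -m pendant '[[[0,0,0],[2,0,0],255],[[0,0,0],[4,0,0],255],[[0,0,0],[7,0,0],255],[[0,0,0],[7.5,0,0],255],[[0,0,0],[7.5,0,0],255]]'|grep -E "eef|cont";for k in 1 2;do python3 -m pendant '[[[0,0,0],[-3,0,0],255],[[0,0,0],[-5,0,0],255],[[0,0,0],[-5,0,0],255]]'|grep -E "eef|cont";done
```

```text
eef_pos: [0.4514, 0.0295, 0.0628]
contact_force: [0.1, -0.7, 0.2]
gripper_width: 0.0001
eef_pos: [0.4515, 0.0295, 0.0569]
contact_force: [0.1, -0.9, 0.3]
eef_pos: [0.4527, 0.0296, 0.0518]
contact_force: [2.1, -0.4, 4.6]
eef_pos: [0.4533, 0.0296, 0.0459]
contact_force: [0.5, -1.3, 2.6]
eef_pos: [0.4533, 0.0296, 0.0397]
contact_force: [1.5, -0.6, 2.6]
eef_pos: [0.4533, 0.0296, 0.0322]
contact_force: [0.7, -0.8, 4.5]
eef_pos: [0.4532, 0.0296, 0.0374]
contact_force: [0.3, -0.5, 2.6]
eef_pos: [0.4527, 0.0296, 0.0421]
contact_force: [0.3, -0.7, 1.7]
```

```bash
python3 -m pendant '[[[0,0,0],[-4,0,0],255],[[0,0,0],[-4,0,0],255],[[0,0,0],[-4,0,0],255]]'|grep -E "eef|cont"; for k in 1 2 3 4; do python3 -m pendant '[[[0,0,0],[1,0,0],255],[[0,0,0],[2,0,0],255],[[0,0,0],[2,0,0],255]]'|grep -E "eef|cont";done
```

```text
eef_pos: [0.4527, 0.0296, 0.0461]
contact_force: [0.5, 0.5, 0.5]
eef_pos: [0.4525, 0.0296, 0.0439]
contact_force: [0.9, 0.9, 0.1]
eef_pos: [0.4525, 0.0296, 0.0418]
contact_force: [-0.1, -0.4, 0.3]
eef_pos: [0.4524, 0.0295, 0.0397]
contact_force: [-0.3, -0.8, -1.0]
eef_pos: [0.4526, 0.0295, 0.0379]
contact_force: [-1.7, -0.4, 2.6]
```

All three blanks are in: contact with the top is at TCP z 0.039 each time. Now to the pin, with jaws along y.

```bash
python3 -m pendant '[[[0,0,0],[-50,0,0],200],[[-0.17,0,0],[-85,0,0],120],[[-0.34,0,0],[-85,-40,25],120],[[-0.51,0,0],[-85,-80,50],120],[[-0.68,0,0],[-85,-120,75],120],[[-0.85,0,0],[-85,-160,100],120],[[-1.02,0,0],[-85,-183,114],120],[[-1.19,0,0],[-85,-183,114],120],[[-1.36,0,0],[-85,-183,114],120],[[-1.53,0,0],[-85,-183,114],120]]' 30|grep -E "eef|cont|wid"; python3 -m pendant '[[[-0.04,0,0],[0,0,0],120],[[-0.04,0,0],[0,0,0],120]]'|grep eef
python3 - <<'E'
from h import *
w,i=grab("wrist","w9");g=cv2.cvtColor(w,cv2.COLOR_RGB2GRAY);hsv=cv2.cvtColor(w,cv2.COLOR_RGB2HSV)
go([.672,.115,-.026],1.423)
print(proj("w",[[.672,.115,.026],[.582,.118,.013],[.62,.117,.013]],i).round(0).tolist())
m=(g<45).astype(np.uint8);m=cv2.morphologyEx(m,2,np.ones((5,5)));n,l,st,c=cv2.connectedComponentsWithStats(m)
for k in range(1,n):
    if st[k,4]>200:
        cs,_=cv2.findContours((l==k).astype(np.uint8),0,2);r=cv2.minAreaRect(cs[0]);print(st[k],np.round(r[0]+r[1]+(r[2],),1),onz("w",[r[0]],.026,i).round(4))
E
```

```text
eef_pos: [0.6511, 0.1144, 0.121]
contact_force: [-0.4, -0.7, -0.6]
gripper_width: 0.0451
eef_pos: [0.6509, 0.1144, 0.1204]
t 55.55 tcp [0.6509 0.1144 0.1205] w 0.0454 F [ 0.2  1.  -0.2]
shift [146.4  -4.3 -21.6] turn [-0.002  0.006 -0.004]
[[323.0, 198.0], [337.0, 311.0], [331.0, 264.0]]
[609   0  28  25 267] [623.1  11.   35.3   8.2  46.6] [[ 0.7611 -0.0874  0.026 ]]
[ 306  162   35   51 1390] [322.5 187.4  51.7  32.1  82.9] [[0.6791 0.1143 0.026 ]]
[ 509  199   58   58 1782] [534.5 227.2  51.2  44.6  28.6] [[ 0.6298 -0.0276  0.026 ]]
[559 229  27  34 349] [574.5 248.3  16.2  39.6  31.8] [[ 0.6098 -0.0564  0.026 ]]
[    0   284   640   196 68749] [319.5 381.5 195.  639.   90. ] [[0.5307 0.1397 0.026 ]]
[624 355  16  51 513] [631.5 380.   50.   15.   90. ] [[ 0.4906 -0.1064  0.026 ]]
```

```bash
python3 - <<'E'
from h import *
print(onz("wrist",[[325,213],[321,162]],.026).round(4),onz("wrist",[[321,162]],.0).round(4))
w=cv2.imread("pics/w9.png");g=cv2.cvtColor(w,6)
for r in range(215,330,8):
    row=g[r,295:375].astype(int);print(r,' '.join(f"{v}" for v in row[::3]))
E
```

```text
[[0.6616 0.1153 0.026 ]
 [0.696  0.1127 0.026 ]] [[0.6939 0.1134 0.    ]]
215 189 189 189 185 168 54 44 48 49 50 49 48 50 48 50 26 165 178 180 192 191 191 190 190 190 190 190
223 169 168 169 169 168 161 36 48 49 49 48 49 48 48 48 34 176 178 179 179 179 139 38 47 174 178 176
231 148 142 168 167 167 166 168 168 168 147 193 205 174 119 149 156 156 155 154 176 176 106 37 35 172 177 177
239 34 34 34 167 167 168 168 168 168 137 182 212 184 136 156 155 156 155 155 178 176 177 176 176 176 176 176
247 165 166 166 167 166 166 167 111 159 121 168 202 190 152 88 86 86 86 124 175 175 174 176 174 174 174 174
255 165 165 165 165 165 165 164 77 80 76 151 194 198 162 81 79 78 77 148 172 172 181 160 35 34 77 185
263 164 163 57 70 159 164 113 146 160 161 174 209 217 207 197 195 197 196 136 185 185 184 185 134 96 181 182
271 97 109 35 34 165 182 183 203 200 196 196 163 212 205 171 156 173 184 182 183 180 181 180 180 181 181 181
279 116 116 115 132 180 181 179 180 180 177 162 168 216 215 187 101 172 180 181 181 181 181 180 180 181 181 182
287 115 161 115 116 116 174 182 182 182 182 166 141 207 223 199 131 164 170 180 180 182 181 179 181 32 31 30
295 116 116 116 33 32 31 79 115 179 179 180 138 193 223 208 160 109 169 179 171 171 170 170 169 169 169 170
303 116 114 116 117 116 117 117 117 116 131 179 160 173 217 213 182 164 168 168 168 164 169 169 169 168 169 168
311 113 115 114 115 115 115 116 116 116 116 116 118 163 185 189 152 165 165 164 165 166 168 168 167 168 167 112
319 116 116 115 116 116 116 115 105 105 162 105 105 105 115 168 30 31 31 162 166 166 166 166 166 167 41 30
327 114 115 105 104 105 29 29 30 105 106 105 164 104 106 105 110 167 167 166 167 166 167 165 165 164 164 165
```

```bash
python3 - <<'E'
from h import *
f=onz("wrist",[[327,228]],.026)[0];t=onz("wrist",[[336.5,314]],.013)[0];a=onz("wrist",[[328.5,239],[335.5,303]],.013)
d=a[0]-a[1];yaw=np.arctan2(d[1],d[0]);u=np.array([np.cos(yaw),np.sin(yaw)])
print(f,t,"yaw",yaw,"front-tip",(f-t)[:2]@u,"(expect .070)","grip from front",f[:2]+.02*u,"from tip",t[:2]+.09*u)
c=(f[:2]+.02*u+t[:2]+.09*u)/2;print(c)
go([c[0],c[1],-.026],yaw+np.pi/2)
E
```

```text
[0.65099248 0.11552203 0.026     ] [0.57923446 0.11908776 0.013     ] yaw -0.04563377469768078 front-tip 0.0718459769257705 (expect .070) grip from front [0.67097166 0.11460967] from tip [0.66914077 0.11498215]
[0.67005621 0.11479591]
t 55.55 tcp [0.6509 0.1144 0.1205] w 0.0454 F [ 0.2  1.  -0.2]
shift [146.4  -3.8 -19.7] turn [-0.105  0.006 -0.004]
```

```bash
python3 -m pendant '[[[-0.1,0.006,-0.004],[50,-4,-20],120],[[-0.105,0.006,-0.004],[100,-4,-20],120],[[-0.105,0.006,-0.004],[130,-4,-20],120],[[-0.105,0.006,-0.004],[145,-4,-20],120],[[-0.105,0.006,-0.004],[145,-4,-20],120],[[-0.105,0.006,-0.004],[145,-4,-20],230],[[-0.105,0.006,-0.004],[145,-4,-20],230],[[-0.105,0.006,-0.004],[145,-4,-20],230],[[-0.105,0.006,-0.004],[145,-4,-20],230]]' 80|grep -E "eef|cont|wid"; python3 -m pendant '[[[0,0,0],[-15,0,0],230],[[0,0,0],[-40,0,0],230],[[0,0,0],[-55,0,0],230],[[0,0,0],[-55,0,0],230]]'|grep -E "eef|cont|wid"
python3 - <<'E'
from h import *
M,e,s=Rt();yaw=-.148;u=np.array([np.cos(yaw),np.sin(yaw)]);v=np.array([-u[1],u[0]])
O=np.array([.4688,.1355]);
print("jaw now",np.arctan2(M[1,1],M[0,1]),"feeder xy of tcp",(e[:2]-O)@u*1000,(e[:2]-O)@v*1000)
p=O+u*(.030+.010+.09)   # tip 10mm outside face
go([p[0],p[1],.003],yaw+np.pi/2)
E
```

```text
eef_pos: [0.6719, 0.1153, -0.0223]
contact_force: [-0.8, 0.8, 6.1]
gripper_width: 0.0201
eef_pos: [0.6726, 0.1156, 0.0345]
contact_force: [0.6, -0.0, -1.5]
gripper_width: 0.0203
jaw now -1.615660945697592 feeder xy of tcp 204.55400250935332 10.354489758544455
t 57.175 tcp [0.6726 0.1156 0.0345] w 0.0203 F [ 0.6 -0.  -1.5]
shift [31.   2.7 75.4] turn [ 0.103 -0.007  0.003]
```

```bash
cat > f.py <<'E'
from h import *
yaw=-.148;u=np.array([np.cos(yaw),np.sin(yaw)]);v=np.array([-u[1],u[0]]);O=np.array([.4688,.1355])
if __name__=="__main__":
    M,e,s=Rt();F=np.array(s["contact_force"]);print("t",s["time_s"],"feeder tcp",((e[:2]-O)@u*1000).round(1),((e[:2]-O)@v*1000).round(1),"z",e[2].round(4),"F fx,fy,z",(F[:2]@u).round(1),(F[:2]@v).round(1),F[2].round(1),"T",np.round(s["wrist_torque"],2),"w",round(s["gripper_width"],4))
    if len(sys.argv)>3:
        a=[float(x) for x in sys.argv[1:4]];p=O+u*a[0]/1000+v*a[1]/1000;go([p[0],p[1],a[2]/1000],yaw+np.pi/2)
E
python3 f.py 140 -17 6.5
```

```text
t 57.175 feeder tcp 204.6 10.4 z 0.0345 F fx,fy,z 0.5 0.1 -1.5 T [-0.   -0.    0.04] w 0.0203
t 57.175 tcp [0.6726 0.1156 0.0345] w 0.0203 F [ 0.6 -0.  -1.5]
shift [27.5 20.6 67.2] turn [ 0.103 -0.007  0.003]
```

```bash
python3 -m pendant '[[[0.1,-0.007,0.003],[10,20.6,35],230],[[0.103,-0.007,0.003],[22,20.6,60],230],[[0.103,-0.007,0.003],[27.5,20.6,67],230],[[0.103,-0.007,0.003],[27.5,20.6,67],230]]'|grep wid; python3 f.py 122 -17 6.5
python3 - <<'E'
from f import *
# pin shaft & tip check in scene/side: project expected
M,e,s=Rt();u3=np.r_[u,0]
a=e+[0,0,.0355]-u3*.092;print("expected tip",a,proj("scene",[a,e+[0,0,.0355]-u3*.06]).round(1),proj("side",[a]).round(1))
w,i=grab("scene","s7");c=proj("scene",[a])[0].astype(int);cv2.imwrite("pics/c12.png",np.hstack([cv2.resize(w[c[1]-40:c[1]+40,c[0]-50:c[0]+50,::-1],(600,480),interpolation=2)]))
E
```

```text
gripper_width: 0.0201
t 57.675 feeder tcp 139.9 -17.0 z 0.0059 F fx,fy,z 0.3 0.1 -1.8 T [ 0.01 -0.09 -0.02] w 0.0201
t 57.675 tcp [0.6047 0.0981 0.0059] w 0.0201 F [ 0.3  0.  -1.8]
shift [-0.6  0.  17.9] turn [ 0.001  0.001 -0.001]
expected tip [0.5136687  0.11167275 0.04141965] [[303.  282.6]
 [291.7 273.1]] [[324.1 277.7]]
```

```bash
python3 -m pendant '[[[0,0,0],[-0.6,0,9],230],[[0,0,0],[-0.6,0,17],230],[[0,0,0],[-0.6,0,17],230]]'|grep zzz; python3 f.py; python3 -m pendant '[[[0,0,0],[0,0,2],230],[[0,0,0],[0,0,4],230],[[0,0,0],[0,0,4],230]]'|grep zzz; python3 f.py;python3 -m pendant '[[[0,0,0],[0,0,2],230],[[0,0,0],[0,0,3],230],[[0,0,0],[0,0,3],230]]'|grep zzz; python3 f.py
```

```text
t 58.1 feeder tcp 123.3 -16.5 z 0.0073 F fx,fy,z -0.6 0.8 -0.1 T [ 0.01 -0.06  0.01] w 0.0201
t 58.475 feeder tcp 119.3 -16.6 z 0.0073 F fx,fy,z 0.3 0.2 -1.4 T [-0.04 -0.06  0.01] w 0.0201
t 58.85 feeder tcp 116.2 -16.6 z 0.0073 F fx,fy,z 0.7 0.1 -0.7 T [ 0.01 -0.06  0.02] w 0.0203
```

```bash
for k in 1 2 3 4; do python3 -m pendant '[[[0,0,0],[0,0,1],230],[[0,0,0],[0,0,2],230],[[0,0,0],[0,0,2],230]]'|grep zzz; python3 f.py;done
```

```text
t 59.225 feeder tcp 114.1 -16.6 z 0.0073 F fx,fy,z -0.0 -0.2 -1.3 T [ 0.   -0.02  0.02] w 0.0203
t 59.6 feeder tcp 112.0 -16.6 z 0.0073 F fx,fy,z 0.1 0.1 -0.7 T [-0.   -0.08  0.07] w 0.0201
t 59.975 feeder tcp 111.5 -16.3 z 0.0079 F fx,fy,z 5.4 -0.6 -2.4 T [-0.64 -1.93  0.12] w 0.0203
t 60.35 feeder tcp 111.5 -16.2 z 0.0087 F fx,fy,z 7.7 -1.6 -4.3 T [-0.97 -2.79  0.13] w 0.0202
```

Contact 10 mm inside, as expected for the hidden face. Now slide towards +y under a light push.

```bash
python3 -m pendant '[[[0,0,0],[0.8,0,-1],230],[[0,0,0],[1.2,0,-1],230]]'|grep zzz; python3 f.py; for k in 1 2 3 4 5; do python3 -m pendant '[[[0,0,0],[0,-1,2],230],[[0,0,0],[0,-2,2],230],[[0,0,0],[0,-3,2],230],[[0,0,0],[0,-3,2],230]]'|grep zzz; python3 f.py|cut -c1-90;done
```

```text
t 60.6 feeder tcp 111.9 -16.2 z 0.0073 F fx,fy,z 0.9 -0.4 0.2 T [-0.06 -0.33  0.03] w 0.02
t 61.1 feeder tcp 110.6 -11.9 z 0.0078 F fx,fy,z 3.4 4.6 -0.3 T [ 0.96 -1.25 -0.33] w 0.02
t 61.6 feeder tcp 108.0 -9.2 z 0.0073 F fx,fy,z -0.0 1.4 -0.5 T [ 0.48  0.08 -0.14] w 0.02
t 62.1 feeder tcp 105.9 -6.4 z 0.0073 F fx,fy,z -0.1 0.2 -1.4 T [-0.03  0.07  0.02] w 0.02
t 62.6 feeder tcp 103.6 -4.3 z 0.0071 F fx,fy,z -0.8 -4.7 -0.2 T [-1.75  0.23  0.37] w 0.0
t 63.1 feeder tcp 102.1 -3.6 z 0.0072 F fx,fy,z 3.7 -9.7 -0.0 T [-3.6  -0.54  0.83] w 0.02
```

Dropped into the hole (centre near y ≈ -7.5). Re-centre and push home.

```bash
python3 -m pendant '[[[0,0,0],[0,3.5,0],230],[[0,0,0],[0,3.5,0],230]]'|grep zzz; python3 f.py 95 -7.3 7; for k in 1 2 ; do python3 -m pendant '[[[0,0,0],[0,0,2],230],[[0,0,0],[0,0,5],230],[[0,0,0],[0,0,5],230]]'|grep zzz; python3 f.py|cut -c1-90;done
```

```text
t 63.35 feeder tcp 102.3 -6.5 z 0.0074 F fx,fy,z -0.6 0.2 -1.1 T [ 0.04 -0.06  0.02] w 0.0204
t 63.35 tcp [0.569  0.114  0.0074] w 0.0204 F [-0.6  0.3 -1.1]
shift [0.3 0.8 7.3] turn [ 0.003 -0.006 -0.002]
t 63.725 feeder tcp 97.0 -6.3 z 0.0074 F fx,fy,z -0.5 -0.7 -1.2 T [-0.03 -0.03 -0.01] w 0.
t 64.1 feeder tcp 91.8 -6.3 z 0.0074 F fx,fy,z -0.2 0.1 -1.6 T [-0.01 -0.06 -0.  ] w 0.020
```

```bash
python3 -m pendant '[[[0,0,0],[0,0,3],230],[[0,0,0],[0,0,5],230],[[0,0,0],[0,0,5],230]]'|grep zzz; python3 f.py|cut -c1-90; for k in 1 2 3; do python3 -m pendant '[[[0,0,0],[0,0,1.5],230],[[0,0,0],[0,0,3],230],[[0,0,0],[0,0,3],230]]'|grep zzz; python3 f.py;done
```

```text
t 64.475 feeder tcp 86.6 -6.3 z 0.0074 F fx,fy,z 0.1 0.1 -0.7 T [-0.03 -0.03 -0.02] w 0.01
t 64.85 feeder tcp 84.4 -6.2 z 0.0077 F fx,fy,z 4.4 -0.9 -2.0 T [-0.48 -1.26 -0.06] w 0.0202
t 65.225 feeder tcp 84.6 -5.8 z 0.0087 F fx,fy,z 10.1 -2.6 -5.1 T [-1.32 -3.58  0.02] w 0.0201
t 65.6 feeder tcp 84.9 -5.7 z 0.0094 F fx,fy,z 11.8 -2.5 -6.7 T [-1.62 -4.07  0.09] w 0.0199
```

```bash
python3 -m pendant '[[[0,0,0],[1.5,0.3,-0.3],230],[[0,0,0],[2,0.3,-0.3],230]]'|grep zzz; python3 f.py; python3 -m pendant '[[[0,0,0],[0,0,0],180],[[0,0,0],[0,0,0],130],[[0,0,0],[0,0,0],120],[[0,0,0],[0,0,0],120],[[0,0,0],[-5,0,0],120],[[0,0,0],[-30,0,0],120],[[0,0,0],[-75,0,0],120],[[0,0,0],[-120,0,0],120],[[0,0,0],[-120,0,0],120]]'|grep -E "eef|cont"; python3 -c "
from f import *
w,i=grab('wrist','w10');s,_=grab('scene','s10')
print(proj('w',[[.5535+0,.1215,.055],[.4985,.1311,.042]],i))
M,e,_=Rt();go([.4693,.1355,.0741],np.pi/2-.14)
cv2.imwrite('pics/c13.png',np.hstack([cv2.resize(w[:,:,::-1],(460,345)),cv2.resize(s[230:330,250:350,::-1],(340,345),interpolation=2)]))"
```

```text
t 65.85 feeder tcp 85.0 -6.0 z 0.0074 F fx,fy,z 1.2 0.3 -0.4 T [-0.15 -0.41 -0.01] w 0.0199
eef_pos: [0.5524, 0.1182, 0.1321]
contact_force: [-0.5, -0.6, -1.1]
[[324.41369344 237.24378627]
 [322.44435502 308.99013887]]
t 67.075 tcp [0.5498 0.1175 0.1277] w 0.0451 F [-0.4  0.1 -0.8]
shift [52.  -6.3 83.2] turn [-0.002 -0.019  0.001]
```

View pics/c13.png

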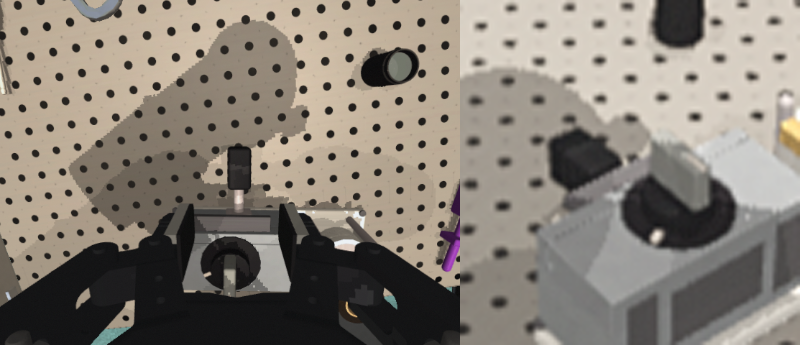

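Wrist (239,168)/(240,200) shows the pin's grip square to the back face with the flange at it, and the selector still at its stop, mark at (207,275). Now regrip the selector, a little deeper, and turn it clockwise.

```bash
python3 -m pendant '[[[0,-0.015,0],[0,-3,45],150],[[0,-0.019,0],[5,-6.3,83],150],[[0,-0.019,0],[10,-6.3,83],150],[[0,-0.019,0],[40,-6.3,83],150],[[0,-0.019,0],[62,-6.3,83],150],[[0,-0.019,0],[62,-6.3,83],150],[[0,-0.019,0],[62,-6.3,83],235],[[0,-0.019,0],[62,-6.3,83],235],[[0,-0.019,0],[62,-6.3,83],235],[[0,-0.019,0],[62,-6.3,83],235]]' 30; python3 -c "
from h import *
M,e,s=Rt();print('jaw',np.arctan2(M[1,1],M[0,1])+np.pi,s['wrist_torque'])
go([.4693,.1352,.066],.314)"
```

```text
time_s: 68.32
eef_pos: [0.4705, 0.1358, 0.065]
tcp_rot: [-0.051, 0.706, -0.05, -0.705]
contact_force: [0.3, 0.4, 2.9]
gripper_width: 0.0089
jaw 1.4285800104371473 [ 0.09307955 -0.34911164 -0.15784543]
t 68.325 tcp [0.4705 0.1358 0.065 ] w 0.0089 F [0.3 0.4 2.9]
shift [-1.   0.7  1.1] turn [ 1.115e+00 -1.000e-03  3.000e-03]
```

```bash
python3 -m pendant '[[[0.16,0,0],[0,0,0.3],235],[[0.32,0,0],[0,0,0.5],235],[[0.48,0,0],[0,0,0.5],235],[[0.64,0,0],[0,0,0.5],235],[[0.8,0,0],[0,0,0.5],235],[[0.95,0,0],[0,0,0.5],235],[[1.06,0,0],[0,0,0.5],235],[[1.115,0,0],[0,0,0.5],235],[[1.115,0,0],[0,0,0.5],235],[[1.115,0,0],[0,0,0.5],235]]'; python3 -c "
from h import *
M,e,s=Rt();print('jaw',np.arctan2(M[1,1],M[0,1])+np.pi,s['wrist_torque'])"
```

```text
time_s: 69.58
eef_pos: [0.4694, 0.1345, 0.065]
tcp_rot: [-0.415, 0.573, -0.415, -0.572]
contact_force: [-1.6, -5.0, 2.6]
gripper_width: 0.0085
jaw 0.31510081728544925 [-2.04833447  0.32898471 -0.03852145]
```

Release, rise and measure the pointer against the mark numerically.

```bash
python3 -m pendant '[[[0,0,0],[0,0,0],200],[[0,0,0],[0,0,0],150],[[0,0,0],[0,0,0],150],[[0,0,0],[-20,0,0],150],[[0,0,0],[-70,0,0],120],[[0,0,0],[-120,0,0],60],[[0,0,0],[-150,0,-20],0],[[0,0,0],[-150,0,-20],0]]'|grep -E "eef|cont"; python3 - <<'E'
from h import *
for cam in("wrist","scene"):
    w,i=grab(cam,cam+"_end");g=cv2.cvtColor(w,7);hsv=cv2.cvtColor(w,cv2.COLOR_RGB2HSV)
    p=proj(cam,[[.4697,.1355,.072]],i)[0].astype(int);R0=75 if cam=="wrist" else 26;x0,y0=p-R0
    sub=g[y0:y0+2*R0,x0:x0+2*R0]
    print(cam,p)
    for t in(150,180,200):
        n,l,st,c=cv2.connectedComponentsWithStats((sub>t).astype(np.uint8))
        for k in range(1,n):
            if 2<st[k,4]<250 :
                q=c[k]+[x0,y0];a=onz(cam,[q],.073,i)[0];b=onz(cam,[q],.107,i)[0];O=np.array([.4697,.1355])
                print(t,st[k,2:],q.round(1),*[ (z,r.round(4)) for z,r in(("r,ang@73",np.array([np.linalg.norm(a[:2]-O),np.arctan2(*(a[:2]-O)[::-1])])),("@107",np.array([np.linalg.norm(b[:2]-O),np.arctan2(*(b[:2]-O)[::-1])])))])
E
```

```text
eef_pos: [0.4772, 0.1157, 0.2178]
contact_force: [-0.1, -0.4, -0.0]
wrist [331 237]
150 [ 6  4 20] [339.4 163.2] ('r,ang@73', array([ 0.0611, -1.3514])) ('@107', array([ 0.0638, -1.3372]))
150 [ 5  9 23] [339.  187.1] ('r,ang@73', array([ 0.0424, -1.3879])) ('@107', array([ 0.0471, -1.3616]))
150 [3 3 7] [318.3 193. ] ('r,ang@73', array([ 0.0389, -0.9698])) ('@107', array([ 0.0437, -1.0298]))
150 [ 16  15 101] [312.9 206.5] ('r,ang@73', array([ 0.0305, -0.7248])) ('@107', array([ 0.0356, -0.8579]))
150 [  9  22 190] [332.  240.1] ('r,ang@73', array([1.8000e-03, 1.9143e+00])) ('@107', array([ 0.0077, -1.2604]))
150 [ 5 16 68] [332.2 265.1] ('r,ang@73', array([0.0236, 1.8966])) ('@107', array([0.0118, 1.9043]))
150 [2 2 3] [402.3 290.7] ('r,ang@73', array([0.0763, 2.7978])) ('@107', array([0.0628, 2.9155]))
150 [12  4 19] [385.5 294.4] ('r,ang@73', array([0.0681, 2.628 ])) ('@107', array([0.0542, 2.7444]))
150 [2 2 3] [395.7 292.7] ('r,ang@73', array([0.0731, 2.7307])) ('@107', array([0.0595, 2.8482]))
150 [4 3 6] [377.5 296.8] ('r,ang@73', array([0.0655, 2.5285])) ('@107', array([0.05
[... 342 characters left out ...]
 [307.2 298. ] ('r,ang@73', array([0.0267, 1.9637])) ('@107', array([0.0622, 2.1638]))
180 [2 3 6] [327.5 276. ] ('r,ang@73', array([ 0.0372, -1.5375])) ('@107', array([ 0.0249, -2.871 ]))
180 [ 13  21 120] [332.8 288.6] ('r,ang@73', array([ 0.0321, -2.4864])) ('@107', array([0.0501, 2.9414]))
180 [2 3 4] [307.5 298. ] ('r,ang@73', array([0.0265, 1.9822])) ('@107', array([0.0622, 2.1717]))
200 [ 4  6 15] [311.4 276.7] ('r,ang@73', array([ 0.0264, -0.738 ])) ('@107', array([0.0135, 2.0973]))
200 [2 2 3] [327.7 275.7] ('r,ang@73', array([ 0.0381, -1.5289])) ('@107', array([ 0.0248, -2.8372]))
200 [13 19 96] [333.2 288.6] ('r,ang@73', array([ 0.0327, -2.4788])) ('@107', array([0.0503, 2.9536]))
```

```bash
python3 -c "
from workcell import env
s=env.read_state();print(s['time_s'],s['contact_force'],s['gripper_width']);print(env.sign_off())"
```

```text
70.675 [-1.08564916 -0.18495656  0.10981545] 0.08551370049775317
the job is handed in; nothing more can be done
None
```

I reloaded the feeder in the order asked and handed the job in at about 71 s of the 192 s allowed. No verdict was reported.

- **Selector to stop:** I turned it anticlockwise until the wrist torque showed it against the stop. The pointer then read about 3.01 rad in world, within 0.02 rad of the feeder's front as I measured it.
- **Blanks:** I found three and saw no sign of a fourth in any picture. One had been knocked about 2 cm aside, so I measured it again. All three were set between the posts and pressed in. Each time, the spring force was gone once the fingers were back up near the catch undersides. The top face of the last blank was then felt at the right height for being under the catches.
- **Interlock pin:** I felt the hidden face 10 mm inside the slot and found the hole at about y −7 mm. The flange met the back face about 37.5 mm in, against the 38 mm expected, and a picture showed the pin square and home.
- **Selector to mark:** The pointer now reads 1.89 rad against 1.88–1.89 rad measured for the white mark. The last scene-camera check agreed within about 0.03 rad.
- **At hand-in:** The gripper was open and clear, about 0.2 m up, with only about 1 N of reading noise.

**Disagreements:**
- The fingertips ended about 30 mm behind where the stated tool point puts them, so the first grip on the selector closed on nothing. After that I set heights by touch.
- The scene camera placed the dial about 4–5 mm from where the wrist camera did. I used the wrist camera for positions.
- I did not look at the magazine again after the last blank; that check was by force only.

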